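# Take the guitar-parts tiffin carrier apart for a restring

### The arm

A 6-joint arm with a two-finger parallel gripper is mounted at the origin on the work surface. World frame = base frame: x ahead of the robot, y to its left, z up, the work surface at z = 0. Lengths are in m, angles in rad, forces in N, time in s.
With the tool pointing down it reaches from about 0.25 to 0.775 m from the base axis. Payload 8.9 kg.
Tool frame: the origin (TCP) lies between the finger pads; the fingertips stand 25 mm ahead of it and the grasp point (between the pads) lies 6 mm ahead of it; z points along the fingers, x is the direction in which the jaws open and shut, and the axes are right-handed (so a half turn about z gives the same grasp; the last joint's range is limited). The gripper opens to 85 mm and grips with 20 to 120 N. Pads are 22 mm wide; open, the fingers measure 114 mm over their backs; the gripper's body (76 mm by 85 mm) begins 54 mm behind the grasp point. The pads swing forward as they close: fully open they stand 13 mm farther back than shut.
Start: joints at [-1.412, 0.291, -0.153, 1.127, 0, 1.431], TCP at [0.154, -0.502, 0.221] pointing down, gripper open.
Joint ranges: [-2.52, 2.52], [-0.91, 1.74], [-1.3, 1.37], [-1.96, 2.02], [-1.52, 1.47], [-3.14, 3.14]. Speed limits (rad/s): [2.22, 2.22, 2.79, 3.14, 3.14, 3.14].

### API

Orientations are given as a unit quaternion [w, x, y, z].
In Python, from station import read_state, cams, manip, finder gives the robot as it stands. The module is installed in compiled form; this text tells all that it offers.
- The arm moves only by the tool arm_command, never from a script. Its argument "plan" is a list of rows, each a list of 3 entries, a list of its own where there are three numbers: the shift along the tool's x, y, z in mm, then the turn, a rotation vector about the tool's x, y, z in rad, then the opening, from 0 (shut) to 1 (fully open). A call has 1 to 20 rows; each row shifts and turns the commanded pose from where the row before left it, along the tool's axes as they then stand; what a row does not reach is not made up. A row lasts 1/12 s, in which the tool goes at most 41.7 mm and 7.16 degrees, less where a joint would pass 70% of its speed; a pose out of reach is approached as far as the arm can. A call is refused whole if a number of a shift passes 41.7 or a number of a turn 0.125, either way. A call with a gripper value outside its range is refused whole. The fingers move at their own pace and stop on an object; "force" is the grip in N (left out, the last holds). Time passes only in rows, so rows that do not move let the fingers close. It gives the time, the measured TCP pose, the force and the opening at its end, in the units of the state.
- read_state(): the state, without advancing time (a new reading comes with each control period).
- cams.camera(name): name is "scene" or "top"; returns the picture (480x640x3 uint8, red, green, blue); there is no depth.
- cams.get_calibration(name): a dict with "mtx" (3x3 intrinsics, pixels), "dist" ([k1, k2, p1, p2, k3] as OpenCV has them; the pictures are not rectified), "R" (3x3) and "t" (3): a world point X has camera coordinates R X + t. Camera axes: x right, y down, z forward; pixel columns grow to the right and rows downward; lengths in m; the calibration is good to about 2 mm. A picture is of the moment at which its call begins. get_calibration takes no time and is no camera call.
- manip.finish_job(): hands the job in, once; it reports no verdict.
Trained networks look in the newest picture that a camera, given by its name, has taken for a name from the list of things; names that differ only in an ending like _2 or _b are one class to them, and where a whole thing is asked for, a point or a joint stands for the part that bears it (a point fixed in the world has none). Each returns a list of dicts, best first, with "conf" (0 to 1); they miss things now and then, are a little off and sometimes report something else, mostly with a low value. They report only what shows in the picture. A call takes as long as a camera call. They do not tell look-alikes from the thing itself.
- finder.boxes_of(label, camera): "at" ([x, y, z] in m, in world coordinates, good to about 4 mm: the middle of the surface that is visible of it).
- finder.masks_of(label, camera): "mask" (480x640 bool, what is visible of it).
The state is a dict: "time": time; "joints": joint angles; "dq": joint speeds; "joint_torque": joint torques, N m; "tcp_pos": TCP position; "eef_rot": TCP orientation; "wrist_force": force on the tool from outside, world axes, zero at the start; "moment": the same for the moment, N m; "finger_gap": opening from 0.0 (shut) to 1.0 (fully open).
Only numpy, scipy, OpenCV 4.12 (cv2) and the standard library are available. Lean on these libraries where they do the work, as an engineer would, in place of code of your own. Each camera call takes 0.05 s, during which the arm holds its last target. There are 200 camera calls.

### The job

Take the steel tiffin carrier of guitar parts apart for a restring: lift the carrying frame off and hang it over the rail of the stand so that its legs straddle the rail, then set the round pots from the dished lid upright on the cork work board, lift the emptied lid off and lay it flat and right way up on the ledge, and take the two upper tins off one after the other and set them flat on the work board too, everything wholly on the board and nothing stacked. Leave the bottom tin with the strings standing where it is and put the lid back on it, fully seated. Tip nothing over and do not disturb the other things on the ledge.

Things in the scene. Friction and masses are not known exactly. Their poses are not given: they have to be found in the camera images.
- base_tin: Bottom tin, loose open steel tray holding strings, 166 mm (its x) by 62 mm (its y), rim at z = 30 mm, walls 3 mm, inside 160 x 56 mm, 0.6 kg; origin: centre of underside. A 62 mm wide lug at each x end reaches to x = +-101 mm, top at z = 30 mm, with 5 mm wide, 7 mm high lips along its two sides; the frame's feet stand on the lugs between the lips. Lips and lugs are clear of lid and tins.
- tin1: Lower of the two upper tins (glass slides). Open steel tray 166 mm (its x) by 62 mm (its y), 0.22 kg, contents fixed; origin: centre of underside; foot 154 x 50 mm to z = 5 mm, then bare full-width sides to the rim at z = 31 mm, walls 3 mm. At the start its foot sits in the rim below (3 mm play), origin 25 mm above the bottom tin's, x along that tin's x.
- tin2: Upper of the two upper tins (brass tuner parts). Open steel tray 166 mm (its x) by 62 mm (its y), 0.22 kg, contents fixed; origin: centre of underside; foot 154 x 50 mm to z = 5 mm, then bare full-width sides to the rim at z = 31 mm, walls 3 mm. At the start its foot sits in the rim below (3 mm play), origin 51 mm above the bottom tin's, x along that tin's x.
- lid: Dished steel lid, shaped like the tins but lower, 0.18 kg: 166 mm (its x) by 62 mm (its y); plug 154 x 50 mm from z = 0 to 5 mm, then bare full-width sides to the rim at z = 21 mm, inner floor at z = 8 mm; origin: centre of the plug's underside. Starts on the upper tin (26 mm above its origin). Seated on the bottom tin its plug is inside the rim (3 mm play), origin 25 mm above that tin's.
- pot1: Closed round steel pot with a knurled cap, or absent. 50 mm diameter, 58 mm high, about 0.13 kg; origin: centre of underside. Starts standing in the dished lid at x = -53 mm of the lid, up to 3 mm from its neighbours; 45 mm of it stand above the lid's rim.
- pot2: Closed round steel pot with a knurled cap, or absent. 50 mm diameter, 58 mm high, about 0.13 kg; origin: centre of underside. Starts standing in the dished lid at x = 0 mm of the lid, up to 3 mm from its neighbours; 45 mm of it stand above the lid's rim.
- pot3: Closed round steel pot with a knurled cap, or absent. 50 mm diameter, 58 mm high, about 0.13 kg; origin: centre of underside. Starts standing in the dished lid at x = 53 mm of the lid, up to 3 mm from its neighbours; 45 mm of it stand above the lid's rim.
- frame: Steel carrying frame, upside-down U, 0.28 kg, standing over the stack: top strap 182 mm (its x) by 18 mm, 4 mm thick, underside at z = 123 mm; legs at x = +-90.5 mm, 44 mm wide wire loops down to z = 0, 5 mm clear of the tins' ends (lift it straight up). Above the strap a wooden handle along x, 94 x 13 x 13 mm, centred at z = 156 mm. Origin: midway between the feet. Balances below the strap.
- frame_grip (a point): Centre of the frame's wooden carrying handle.
- frame_strap (a point): Middle of the underside of the frame's top strap (33 mm below frame_grip), the part that rests on the rail when hung.
- board: Loose wooden work board with cork face, 300 mm (its x) by 240 mm (its y), 10 mm thick, about 0.95 kg; origin at the centre of its underside. It lies to the left or to the right of the carrier.
- stand: Loose rail stand, 1.6 kg: wooden base 130 mm (its x) by 270 mm (its y), 12 mm thick, two 16 mm posts at y = +-118 mm and between them a level steel rail, 14 mm diameter, along its y, axis at z = 141 mm; origin: centre of underside. It is on the other side of the carrier from the board.
- rail_top (a point): Middle of the top line of the rail, 148 mm above the stand's underside; axes as the stand's.
- harmonica: Steel harmonica, 27 x 102 mm, 20 mm high, origin under its centre; lies behind the carrier; leave alone.
- jar: Glass jar with steel twist cap, 64 mm diameter, 85 mm high, at the far right; leave alone.
- tuner: Aluminium tuner pedal, 120 x 70 mm, 50 mm high, at the far left; leave alone.
Mind the look-alikes: they are no part of the job. What is shaped like the tin2 but green or turquoise is not meant.

How it is judged:
By the outcome, as a careful person would: the job done as asked, in the order asked, and still so for the second after the job is handed in, with the robot touching nothing.
Of pot1, pot2, pot3 only 1 to 3 are there at a start; the rules pass over those that are not, and their reading is None.
At some moment in a run one of board, stand may be knocked a few centimetres aside while the robot is not near it.
It also fails if it takes over 210 s, if anything falls off the work surface, if the arm or the gripper's body presses on something with over 40 N, if the wrist force passes 120 N, or if a joint passes its speed limit or range.

## Working session

There is one attempt and no reset: what is moved stays moved. The work goes in short steps, Python scripts to look and compute and a tool call to move; the robot and the scene stay as the last step left them, time stands still between calls to the robot, and variables do not carry over. Pictures are saved under pics/ and viewed, about 12 in all and at most 16, crops included, and the job is handed in when it is done.

Besides the shell and the picture viewer there is one more tool, called after "Emit:" as name([rows], argument=value, ...), one row to a line, values as JSON. arm_command: Moves the arm, as the interface text tells. Its arguments: {"type":"object","properties":{"plan":{"type":"array"},"force":{"type":"number"}},"required":["plan"]}

```bash
mkdir -p pics; cat > h.py <<'E'
import numpy as np, cv2
from station import read_state, cams, manip, finder
from scipy.spatial.transform import Rotation as Ro
def snap(n,f):
    im=cams.camera(n); cv2.imwrite('pics/'+f,im[:,:,::-1]); return im
def proj(n,X):
    c=cams.get_calibration(n); R=np.array(c['R']);
    p,_=cv2.projectPoints(np.array(X,float).reshape(-1,1,3),cv2.Rodrigues(R)[0],np.array(c['t'],float),np.array(c['mtx']),np.array(c['dist'],float)); return p[:,0]
def unproj(n,px,z):
    c=cams.get_calibration(n); R=np.array(c['R']);t=np.array(c['t'])
    u=cv2.undistortPoints(np.array(px,float).reshape(-1,1,2),np.array(c['mtx']),np.array(c['dist'],float))[:,0]
    d=np.c_[u,np.ones(len(u))]@R; o=-R.T@t
    return o+d*((z-o[2])/d[:,2])[:,None]
def st():
    s=read_state(); q=s['eef_rot']; M=Ro.from_quat([q[1],q[2],q[3],q[0]]).as_matrix()
    return s,np.array(s['tcp_pos']),M
E
python3 - <<'E'
from h import *
s,p,M=st(); print(s['time'],p,M.round(3),s['finger_gap'])
for n in ['scene','top']:
    snap(n,n+'0.png'); c=cams.get_calibration(n); print(n,-np.array(c['R']).T@np.array(c['t']))
    for l in ['base_tin','tin1','tin2','lid','pot1','frame','frame_grip','frame_strap','board','stand','rail_top','harmonica','jar','tuner']:
        print(l,[(np.round(b['at'],3).tolist(),round(b['conf'],2)) for b in finder.boxes_of(l,n)])
E
```

```text
0.0 [ 0.15397915 -0.50141411  0.21991733] [[ 0.293 -0.956 -0.   ]
 [-0.956 -0.293  0.001]
 [-0.001 -0.    -1.   ]] 1.003218324446498
scene [ 1.50682204 -0.53990277  1.09415572]
base_tin [([0.518, -0.03, 0.024], 0.69)]
tin1 [([0.511, -0.031, 0.068], 0.9), ([0.719, 0.442, 0.023], 0.9), ([0.245, 0.269, 0.016], 0.75), ([0.505, -0.034, 0.042], 0.59)]
tin2 [([0.511, -0.031, 0.068], 0.9), ([0.719, 0.442, 0.023], 0.9), ([0.245, 0.269, 0.016], 0.75), ([0.505, -0.034, 0.042], 0.59)]
lid [([0.493, 0.301, 0.014], 0.71), ([0.491, -0.005, 0.088], 0.65)]
pot1 [([0.442, -0.037, 0.123], 0.7)]
frame [([0.495, -0.007, 0.155], 0.91)]
frame_grip [([0.494, -0.008, 0.157], 0.73), ([0.512, -0.034, 0.069], 0.2)]
frame_strap [([0.491, -0.006, 0.157], 0.76)]
board [([0.498, -0.293, 0.01], 0.72), ([0.438, -0.038, 0.121], 0.31)]
stand [([0.491, 0.303, 0.013], 0.72)]
rail_top [([0.492, 0.301, 0.014], 0.95)]
harmonica [([0.78, 0.024, 0.022], 0.58)]
jar [([0.427, -0.553, 0.059], 0.85)]
tuner [([0.511, 0.574, 0.037], 0.56)]
top [0.32785029 0.01760055 1.64207604]
base_tin [([0.381, -0.014, 0.031], 0.4)]
tin1 [([0.242, 0.275, 0.011], 0.94), ([0.72, 0.439, 0.012], 0.64)]
tin2 [([0.242, 0.275, 0.011], 0.94), ([0.72, 0.439, 0.012], 0.64)]
lid [([0.488, -0.001, 0.085], 0.86), ([0.465, -0.017, 0.158], 0.16)]
pot1 [([0.418, -0.018, 0.146], 0.45)]
frame [([0.472, -0.015, 0.152], 0.68), ([0.491, 0.586, 0.038], 0.51)]
frame_grip [([0.466, -0.015, 0.155], 0.7)]
frame_strap [([0.468, -0.01, 0.155], 0.79)]
board [([0.472, -0.285, 0.015], 0.97), ([0.473, -0.012, 0.157], 0.65)]
stand [([0.475, 0.307, 0.013], 0.62)]
rail_top [([0.479, 0.307, 0.014], 0.92), ([0.401, -0.54, 0.083], 0.49)]
harmonica [([0.765, 0.031, 0.025], 0.61)]
jar [([0.4, -0.535, 0.084], 0.56)]
tuner [([0.49, 0.583, 0.035], 0.84), ([0.473, -0.284, 0.013], 0.25)]
```

View pics/scene0.png

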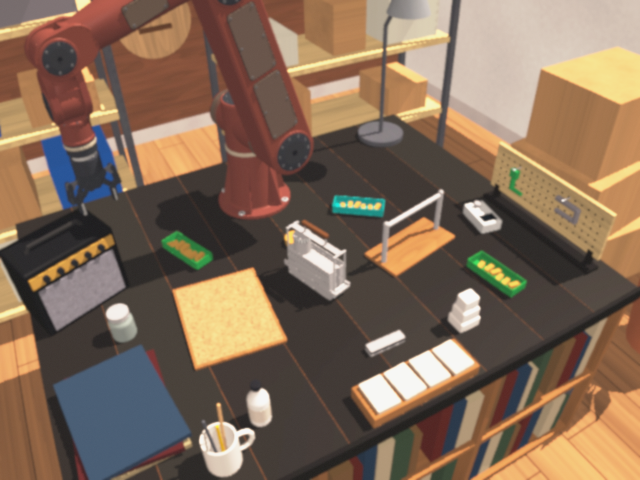

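View pics/top0.png

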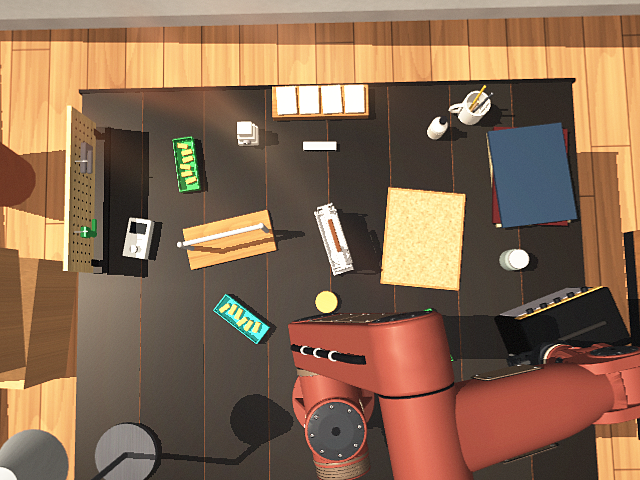

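```bash
python3 - <<'E'
from h import *
a=cv2.imread('pics/scene0.png')[200:310,260:380]; b=cv2.imread('pics/top0.png')[195:315,290:390]
a=cv2.resize(a,None,fx=4.2,fy=4.2,interpolation=3);b=cv2.resize(b,None,fx=3.8,fy=3.8,interpolation=3)
h=max(a.shape[0],b.shape[0]); o=np.zeros((h,a.shape[1]+b.shape[1],3),np.uint8)
o[:a.shape[0],:a.shape[1]]=a;o[:b.shape[0],a.shape[1]:]=b
o=cv2.resize(o,None,fx=.9,fy=.9); print(o.shape); cv2.imwrite('pics/z0.png',o[:,:800])
E
```

```text
(416, 796, 3)
```

View pics/z0.png

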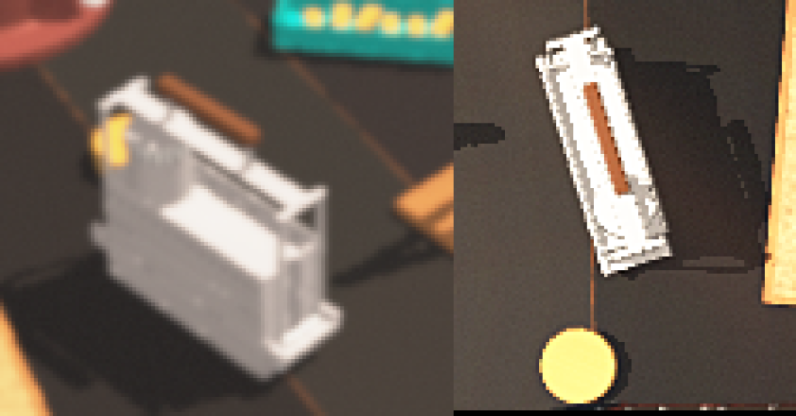

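```bash
cat >> h.py <<'E'
def rect(n,mask,z,big=True):
    m=mask.astype(np.uint8)
    k,l,s,_=cv2.connectedComponentsWithStats(m); i=1+np.argmax(s[1:,4]); ys,xs=np.where(l==i)
    P=unproj(n,np.c_[xs,ys],z)[:,:2]
    r=cv2.minAreaRect((P*1000).astype(np.float32)); return r,len(xs),P
def rstr(r):
    b=cv2.boxPoints(r); e0=b[1]-b[0];e1=b[2]-b[1]; e=e0 if np.hypot(*e0)>np.hypot(*e1) else e1
    return np.round(r[0],1),np.round(sorted(r[1]),1),round(np.degrees(np.arctan2(e[1],e[0]))%180,1)
def brown(im): 
    h=cv2.cvtColor(im,cv2.COLOR_RGB2HSV); return h
E
python3 - <<'E'
from h import *
im=cv2.imread('pics/top0.png')[:,:,::-1].copy(); h=brown(im)
print('handle px',im[235,334],h[235,334],'board',h[240,420],'base',h[245,260],'yel',h[300,327])
W=np.zeros(im.shape[:2],bool)
w=W.copy(); w[205:275,318:352]=1
r,n,P=rect('top',w&(h[:,:,1]>100)&(h[:,:,0]<15)&(h[:,:,2]>60),.1925); print('handle',rstr(r),n,P.mean(0))
w=W.copy(); w[180:295,375:475]=1
r,n,P=rect('top',w&(h[:,:,1]>70)&(h[:,:,0]<30)&(h[:,:,2]>120),.01); print('board',rstr(r),n)
w=W.copy(); w[205:275,175:280]=1
r,n,P=rect('top',w&(h[:,:,1]>70)&(h[:,:,0]<30)&(h[:,:,2]>100),.012); print('stand',rstr(r),n)
cams.camera('top')
for l in ['rail_top','stand','frame_grip','board','pot1','lid']:
    for b in finder.masks_of(l,'top')[:2]:
        m=b['mask']; ys,xs=np.where(m); print(l,round(b['conf'],2),m.sum(),xs.min(),xs.max(),ys.min(),ys.max())
print(unproj('top',[[180,244],[265,226]],.148), unproj('top',[[327,301]],.03))
for q in [[327,301]]: print(proj('scene',unproj('top',[q],.0)),proj('scene',unproj('top',[q],.05)))
E
```

```text
handle px [198 117  73] [ 11 161 198] board [ 23  96 254] base [ 17 141 255] yel [ 28 111 255]
handle (array([473. , -11.4]), array([11.1, 91.3]), np.float32(15.8)) 136 [ 0.4734584 -0.0113192]
board (array([ 472. , -287.4]), array([241.6, 312.2]), np.float32(173.5)) 7292
stand (array([484.7, 309.2]), array([213.4, 291.1]), np.float32(88.8)) 3542
rail_top 0.63 3850 177 276 209 269
stand 0.74 3755 177 276 210 269
frame_grip 0.69 440 318 349 204 270
board 0.69 7651 380 464 188 290
board 0.26 3731 178 275 210 269
pot1 0.55 141 331 348 246 263
lid 0.65 618 316 351 210 267
lid 0.63 540 320 350 203 271
[[0.46100893 0.42314183 0.148     ]
 [0.50726477 0.18247048 0.148     ]] [[0.29038489 0.01098967 0.03      ]]
[[294.18052389 242.49529553]] [[293.61421215 230.02285822]]
```

Emit:
arm_command([
  [[0, 0, -20], [0, 0, -0.1248], 0.6],
  [[0, 0, -20], [0, 0, -0.1248], 0.6],
  [[0, 0, -20], [0, 0, -0.1248], 0.6],
  [[0, 0, -20], [0, 0, -0.1248], 0.6],
  [[0, 0, -20], [0, 0, -0.1248], 0.6],
  [[0, 0, -10], [0, 0, -0.1248], 0.6],
  [[0, 0, 0], [0, 0, -0.1248], 0.6],
  [[0, 0, 0], [0, 0, -0.1248], 0.6],
  [[0, 0, 0], [0, 0, -0.1248], 0.6],
  [[0, 0, 0], [0, 0, -0.1248], 0.6],
  [[0, 0, 0], [0, 0, -0.1248], 0.6],
  [[0, 0, 0], [0, 0, -0.1248], 0.6],
  [[0, 0, 0], [0, 0, -0.1248], 0.6],
  [[0, 0, 0], [0, 0, -0.1248], 0.6],
  [[0, 0, 0], [0, 0, -0.1248], 0.6],
  [[0, 0, 0], [0, 0, -0.1248], 0.6],
  [[0, 0, 0], [0, 0, -0.1248], 0.6],
  [[0, 0, 0], [0, 0, -0.1248], 0.6],
  [[0, 0, 0], [0, 0, -0.1248], 0.6],
  [[0, 0, 0], [0, 0, -0.1248], 0.6],
])

```text
time: 3.52
tcp_pos: [0.154, -0.5019, 0.3305]
eef_rot: [-0.0, 0.817, 0.577, 0.0]
wrist_force: [-0.6, -0.0, -0.2]
finger_gap: 0.602
```

Emit:
arm_command([
  [[0, 0, 0], [0, 0, -0.1248], 0.6],
  [[0, 0, 0], [0, 0, -0.1248], 0.6],
  [[0, 0, 0], [0, 0, -0.1248], 0.6],
  [[0, 0, 0], [0, 0, -0.1248], 0.6],
  [[0, 0, 0], [0, 0, -0.1248], 0.6],
  [[0, 0, 0], [0, 0, 0], 0.6],
])

```text
time: 4.02
tcp_pos: [0.154, -0.5019, 0.3305]
eef_rot: [0.0, 0.601, 0.799, -0.0]
wrist_force: [0.7, 0.6, 0.0]
finger_gap: 0.597
```

```bash
cat >> h.py <<'E'
def go(x,y,z,yaw=None):
    s,p,M=st(); d=(np.array([x,y,z])-p)*1000; y0=np.degrees(np.arctan2(M[1,0],M[0,0]))
    print('t',round(s['time'],1),'tcp',p.round(4),'yaw',y0.round(2),'tilt',np.degrees(np.arccos(-M[2,2])).round(2),'gap',round(s['finger_gap'],3),'F',np.round(s['wrist_force'],1))
    print('tool shift',(M.T@d).round(1), 'turnz', None if yaw is None else round(-np.radians((yaw-y0+180)%360-180),3))
    print('tool M',M.round(3).tolist())
E
python3 - <<'E'
from h import *
go(.473,-.0115,.33,105.8)
r=cams.camera('top'); cv2.imwrite('pics/top1.png',r[:,:,::-1])
c=unproj('top',[[182,240],[270,210],[276,248],[190,269]],.012)
print(c.round(3), c.mean(0).round(3))
E
```

```text
t 4.0 tcp [ 0.154  -0.5019  0.3305] yaw 106.16 tilt 0.0 gap 0.597 F [0.7 0.6 0. ]
tool shift [382.2 442.8   0.5] turnz 0.006
tool M [[-0.278, 0.96, 0.0], [0.96, 0.278, -0.0], [-0.0, -0.0, -1.0]]
[[0.485 0.454 0.012]
 [0.573 0.181 0.012]
 [0.455 0.164 0.012]
 [0.396 0.429 0.012]] [0.477 0.307 0.012]
```

Emit:
arm_command([
  [[23.9, 27.7, 0], [0, 0, 0], 0.6],
  [[23.9, 27.7, 0], [0, 0, 0], 0.6],
  [[23.9, 27.7, 0], [0, 0, 0], 0.6],
  [[23.9, 27.7, 0], [0, 0, 0], 0.6],
  [[23.9, 27.7, 0], [0, 0, 0], 0.6],
  [[23.9, 27.7, 0], [0, 0, 0], 0.6],
  [[23.9, 27.7, 0], [0, 0, 0], 0.6],
  [[23.9, 27.7, 0], [0, 0, 0], 0.6],
  [[23.9, 27.7, 0], [0, 0, 0], 0.6],
  [[23.9, 27.7, 0], [0, 0, 0], 0.6],
  [[23.9, 27.7, 0], [0, 0, 0], 0.6],
  [[23.9, 27.7, 0], [0, 0, 0], 0.6],
  [[23.9, 27.7, 0], [0, 0, 0], 0.6],
  [[23.9, 27.7, 0], [0, 0, 0], 0.6],
  [[23.9, 27.7, 0], [0, 0, 0], 0.6],
  [[23.9, 27.7, 0], [0, 0, 0.006], 0.6],
  [[0, 0, 0], [0, 0, 0], 0.6],
  [[0, 0, 0], [0, 0, 0], 0.6],
])

```text
time: 5.57
tcp_pos: [0.4766, -0.0116, 0.3302]
eef_rot: [-0.0, 0.606, 0.796, -0.0]
wrist_force: [-0.4, -0.7, -0.3]
finger_gap: 0.598
```

```bash
python3 - <<'E'
from h import *
go(.473,-.0115,.192,105.8)
snap('scene','s1.png')
snap('top','t1.png')
E
```

```text
t 5.6 tcp [ 0.4766 -0.0116  0.3302] yaw 105.45 tilt 0.03 gap 0.598 F [-0.4 -0.7 -0.3]
tool shift [  1.   -3.4 138.2] turnz -0.006
tool M [[-0.266, 0.964, -0.001], [0.964, 0.266, 0.0], [0.0, -0.001, -1.0]]
```

Emit:
arm_command([
  [[1, -3.4, 25], [0, 0, -0.006], 0.5],
  [[0, 0, 25], [0, 0, 0], 0.5],
  [[0, 0, 25], [0, 0, 0], 0.5],
  [[0, 0, 25], [0, 0, 0], 0.5],
  [[0, 0, 20], [0, 0, 0], 0.5],
  [[0, 0, 12], [0, 0, 0], 0.5],
  [[0, 0, 6], [0, 0, 0], 0.5],
  [[0, 0, 0], [0, 0, 0], 0.5],
  [[0, 0, 0], [0, 0, 0], 0],
  [[0, 0, 0], [0, 0, 0], 0],
  [[0, 0, 0], [0, 0, 0], 0],
  [[0, 0, 0], [0, 0, 0], 0],
  [[0, 0, 0], [0, 0, 0], 0],
  [[0, 0, 0], [0, 0, 0], 0],
], force=60)

```text
time: 6.83
tcp_pos: [0.4728, -0.0131, 0.1928]
eef_rot: [0.0, 0.603, 0.798, 0.0]
wrist_force: [-0.5, 0.6, 0.1]
finger_gap: 0.002
```

```bash
python3 - <<'E'
from h import *
go(.473,-.0115,.192,105.8)
snap('scene','s2.png'); t=snap('top','t2.png')
a=cv2.imread('pics/s2.png')[180:310,220:380]; cv2.imwrite('pics/z2.png',cv2.resize(a,None,fx=4,fy=4,interpolation=2))
E
```

```text
t 6.8 tcp [ 0.4728 -0.0131  0.1928] yaw 105.83 tilt 0.03 gap 0.002 F [-0.5  0.6  0.1]
tool shift [1.5 0.6 0.8] turnz 0.0
tool M [[-0.273, 0.962, 0.001], [0.962, 0.273, -0.0], [-0.0, 0.0, -1.0]]
```

View pics/z2.png

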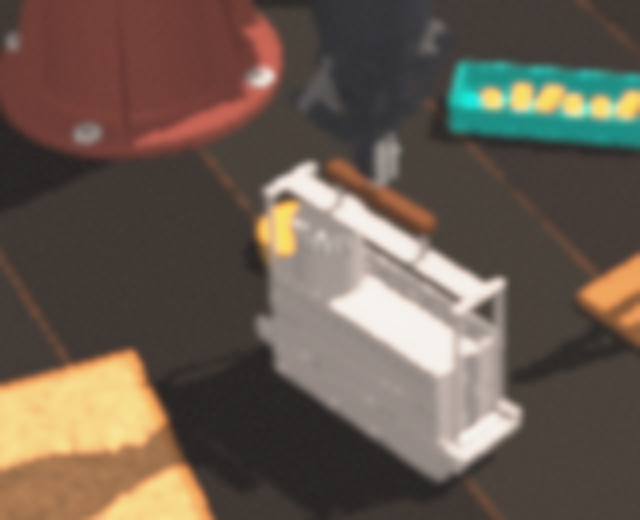

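```bash
python3 - <<'E'
from h import *
s,p,M=st(); tip=p+M[:,2]*.025
print('tip proj scene',proj('scene',[tip]),'top',proj('top',[tip]), proj('top',[p]))
h=brown(cv2.imread('pics/scene0.png')[:,:,::-1].copy()); 
m=np.zeros(h.shape[:2],bool); m[215:245,298:332]=1; m&=(h[:,:,1]>100)&(h[:,:,0]<15)&(h[:,:,2]>60)
ys,xs=np.where(m); print(len(xs),xs.min(),xs.max(),ys.min(),ys.max()); ps=[(xs.min()+xs.max())/2,(ys.min()+ys.max())/2]; print(ps)
pt=proj('top',[[.473,-.0115,.1925]])[0]
for z in [.1,.12,.14,.16,.1925]: print(z,unproj('scene',[ps],z).round(3),unproj('top',[pt],z).round(3))
a=cv2.imread('pics/t2.png')[180:310,260:420]; b=cv2.imread('pics/s2.png')[190:320,220:380]
cv2.imwrite('pics/z3.png',cv2.resize(np.hstack([a]),None,fx=4,fy=4,interpolation=2))
# ground checks
for q in ['harmonica','jar']:
  pass
print('scene of board corners', proj('scene',unproj('top',[[387,188],[465,193],[458,290],[381,283]],.01)))
print('tuner/teal', proj('scene',unproj('top',[[230,295],[270,327],[213,310],[258,343]],.031)))
E
```

```text
tip proj scene [[313.8094471  234.58860331]] top [[334.49865418 236.08671229]] [[334.6683387  235.19169033]]
186 301 328 219 237
[np.float64(314.5), np.float64(228.0)]
0.1 [[0.371 0.042 0.1  ]] [[ 0.482 -0.013  0.1  ]]
0.12 [[0.394 0.03  0.12 ]] [[ 0.48  -0.013  0.12 ]]
0.14 [[0.417 0.018 0.14 ]] [[ 0.478 -0.013  0.14 ]]
0.16 [[0.44  0.007 0.16 ]] [[ 0.476 -0.012  0.16 ]]
0.1925 [[ 0.477 -0.012  0.192]] [[ 0.473 -0.011  0.193]]
scene of board corners [[286.98445346 337.88554854]
 [195.01824824 368.82988473]
 [172.19770851 289.6838193 ]
 [251.34798525 267.57622036]]
tuner/teal [[377.83969301 210.50093414]
 [330.76008144 206.09865975]
 [383.49840702 199.18050548]
 [333.3379454  195.89925737]]
```

View pics/z3.png

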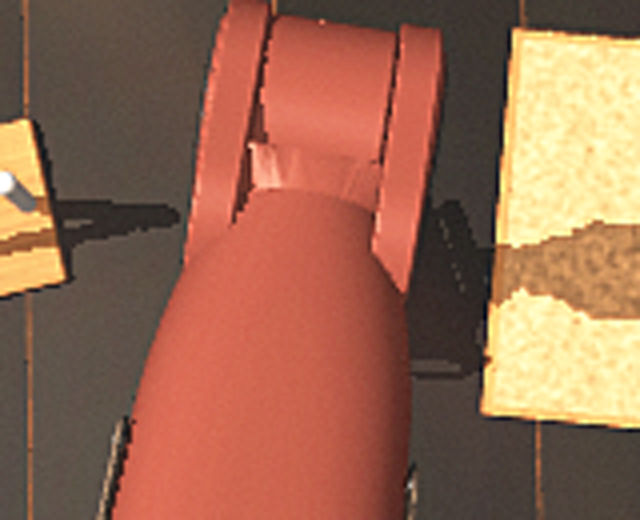

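```bash
python3 - <<'E'
from h import *
q1=proj('scene',[[.4766,-.0116,.305]])[0]; q2=proj('scene',[[.4728,-.0131,.168]])[0]; print(q1,q2)
def crop(f,c,r=32,s=12):
    im=cv2.imread('pics/'+f); x,y=int(c[0]),int(c[1]); a=cv2.resize(im[y-r:y+r,x-r:x+r],None,fx=s,fy=s,interpolation=2)
    cv2.circle(a,tuple(int(v) for v in ((c-[x-r,y-r]+.5)*s)),5,(0,0,255),-1); return cv2.resize(a,(395,395))
cv2.imwrite('pics/z4.png',np.hstack([crop('s1.png',q1),crop('s2.png',q2)]))
E
```

```text
[313.61073682 192.6002461 ] [313.80043888 234.51007   ]
```

View pics/z4.png

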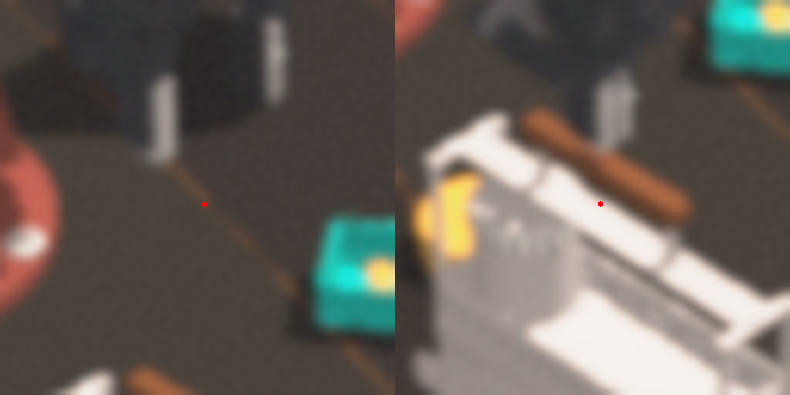

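Emit:
arm_command([
  [[1.5, 0, 0], [0, 0, 0], 0.5],
  [[0, 0, 0], [0, 0, 0], 0.5],
  [[0, 0, 0], [0, 0, 0], 0.5],
  [[0, 0, 4], [0, 0, 0], 0.5],
  [[0, 0, 4], [0, 0, 0], 0.5],
  [[0, 0, 0], [0, 0, 0], 0.5],
])

```text
time: 7.43
tcp_pos: [0.4717, -0.0115, 0.1836]
eef_rot: [-0.001, 0.603, 0.798, -0.0]
wrist_force: [-0.2, 0.3, -0.7]
finger_gap: 0.496
```

```bash
python3 - <<'E'
from h import *
go(.473,-.0115,.172,105.8)
def crop(f,c,r=32,s=12):
    im=cv2.imread('pics/'+f); x,y=int(c[0]),int(c[1]); a=cv2.resize(im[max(y-r,0):y+r,max(x-r,0):x+r],None,fx=s,fy=s,interpolation=2)
    cv2.circle(a,tuple(int(v) for v in ((c-[max(x-r,0),max(y-r,0)]+.5)*s)),5,(0,0,255),-1); return cv2.resize(a,(395,395))
snap('scene','s3.png'); s,p,M=st()
q0=proj('scene',[[.154,-.5014,.195]])[0]; q1=proj('scene',[p+M[:,2]*.025])[0]; print(q0,q1)
cv2.imwrite('pics/z5.png',np.hstack([crop('scene0.png',q0),crop('s3.png',q1)]))
E
```

```text
t 7.4 tcp [ 0.4717 -0.0115  0.1836] yaw 105.82 tilt 0.07 gap 0.496 F [-0.2  0.3 -0.7]
tool shift [-0.3  1.3 11.6] turnz 0.0
tool M [[-0.273, 0.962, -0.001], [0.962, 0.273, 0.0], [0.001, -0.001, -1.0]]
[103.93833233 219.99619318] [314.20774453 236.76091776]
```

View pics/z5.png

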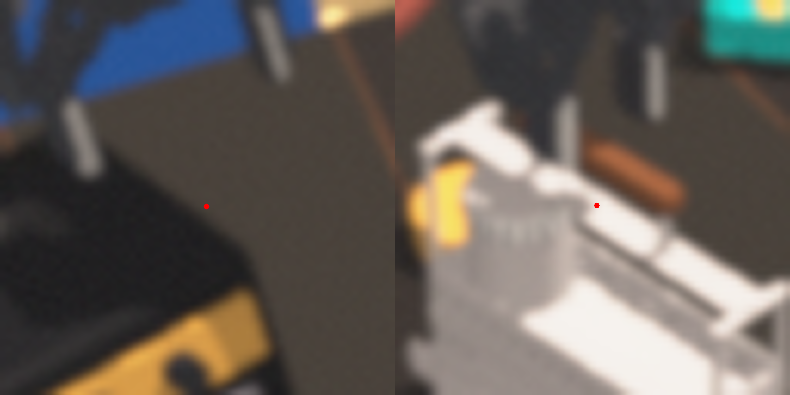

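Emit:
arm_command([
  [[0, 0, 4], [0, 0, 0], 0.5],
  [[0, 0, 4], [0, 0, 0], 0.5],
  [[0, 0, 4], [0, 0, 0], 0.5],
  [[0, 0, 0], [0, 0, 0], 0.5],
])

```text
time: 7.82
tcp_pos: [0.4717, -0.0115, 0.1716]
eef_rot: [-0.001, 0.603, 0.798, -0.0]
wrist_force: [-0.1, 0.3, -1.0]
finger_gap: 0.499
```

Emit:
arm_command([
  [[0, 0, 0], [0, 0, 0], 0],
  [[0, 0, 0], [0, 0, 0], 0],
  [[0, 0, 0], [0, 0, 0], 0],
  [[0, 0, 0], [0, 0, 0], 0],
  [[0, 0, 0], [0, 0, 0], 0],
  [[0, 0, 0], [0, 0, 0], 0],
], force=20)

```text
time: 8.32
tcp_pos: [0.4723, -0.0116, 0.1727]
eef_rot: [0.0, 0.603, 0.798, 0.0]
wrist_force: [-0.3, 0.9, 2.4]
finger_gap: 0.14
```

Emit:
arm_command([
  [[0, 0, 0], [0, 0, 0], 0.4],
  [[0, 0, 0], [0, 0, 0], 0.4],
  [[0, 0, 0], [0, 0, 0], 0.4],
  [[0, 0, 4], [0, 0, 0], 0.4],
  [[0, 0, 4], [0, 0, 0], 0.4],
  [[0, 0, 4], [0, 0, 0], 0.4],
  [[0, 0, 0], [0, 0, 0], 0.4],
], force=60)

```text
time: 8.9
tcp_pos: [0.4716, -0.0115, 0.1595]
eef_rot: [-0.001, 0.603, 0.798, -0.0]
wrist_force: [0.1, -0.1, -0.4]
finger_gap: 0.402
```

Emit:
arm_command([
  [[0, 0, 0], [0, 0, 0], 0],
  [[0, 0, 0], [0, 0, 0], 0],
  [[0, 0, 0], [0, 0, 0], 0],
  [[0, 0, 0], [0, 0, 0], 0],
  [[0, 0, 0], [0, 0, 0], 0],
  [[0, 0, 0], [0, 0, 0], 0],
])

```text
time: 9.4
tcp_pos: [0.4722, -0.0116, 0.1606]
eef_rot: [0.0, 0.603, 0.798, 0.0]
wrist_force: [-0.4, -0.1, 1.1]
finger_gap: 0.139
```

```bash
python3 - <<'E'
from h import *
go(.473,-.0115,.172,105.8)
def crop(f,c,r=32,s=12):
    im=cv2.imread('pics/'+f); x,y=int(c[0]),int(c[1]); a=cv2.resize(im[max(y-r,0):y+r,max(x-r,0):x+r],None,fx=s,fy=s,interpolation=2)
    return cv2.resize(a,(395,395))
snap('scene','s4.png')
cv2.imwrite('pics/z6.png',crop('s4.png',np.array([315,235])))
E
```

```text
t 9.4 tcp [ 0.4722 -0.0116  0.1606] yaw 105.83 tilt 0.01 gap 0.139 F [-0.4 -0.1  1.1]
tool shift [ -0.1   0.8 -11.4] turnz 0.0
tool M [[-0.273, 0.962, 0.0], [0.962, 0.273, -0.0], [-0.0, 0.0, -1.0]]
```

View pics/z6.png

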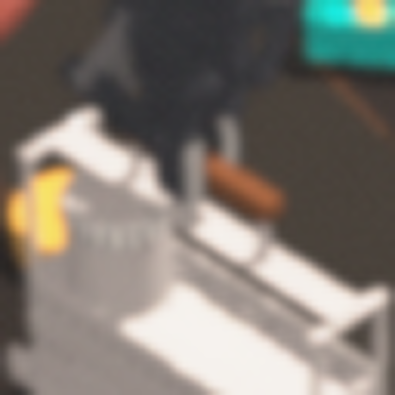

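Emit:
arm_command([
  [[0, 0, -4], [0, 0, 0], 0],
  [[0, 0, -8], [0, 0, 0], 0],
  [[0, 0, -14], [0, 0, 0], 0],
  [[0, 0, -20], [0, 0, 0], 0],
  [[0, 0, -20], [0, 0, 0], 0],
  [[0, 0, -20], [0, 0, 0], 0],
  [[0, 0, -20], [0, 0, 0], 0],
  [[0, 0, -20], [0, 0, 0], 0],
  [[0, 0, -20], [0, 0, 0], 0],
  [[0, 0, -10], [0, 0, 0], 0],
  [[0, 0, -4], [0, 0, 0], 0],
  [[0, 0, 0], [0, 0, 0], 0],
], force=80)

```text
time: 10.45
tcp_pos: [0.4726, -0.0117, 0.3215]
eef_rot: [0.001, 0.603, 0.798, 0.0]
wrist_force: [0.2, 0.7, -2.3]
finger_gap: 0.132
```

```bash
cat >> h.py <<'E'
def line(im,n,a,b,z,half=6,thr=None):
    # ridge of brightest-desaturated pixels along a..b (pixels): weighted centroid per perpendicular cut
    g=im.astype(float); sat=g.max(2)-g.min(2); w=g.min(2)
    a=np.array(a,float);b=np.array(b,float);d=(b-a)/np.hypot(*(b-a)); nn=np.array([-d[1],d[0]]); out=[]
    for s in np.linspace(.1,.9,30):
        c=a+(b-a)*s; t=np.arange(-half,half+.01,.25); P=c+t[:,None]*nn
        v=cv2.remap(w.astype(np.float32),P[:,0].astype(np.float32).reshape(1,-1),P[:,1].astype(np.float32).reshape(1,-1),1)[0]
        v=np.clip(v-np.percentile(v,60),0,None)
        if v.sum()>0: out.append(c+nn*(v@t)/v.sum())
    out=np.array(out); return out
E
python3 - <<'E'
from h import *
go(.474,-.0115,.31)
t=snap('top','t5.png'); s=snap('scene','s5.png')
# rail ends: zoomed views side by side
a=cv2.resize(t[200:280,165:290],None,fx=3.1,fy=3.1,interpolation=2); b=cv2.resize(s[175:280,355:460],None,fx=3.6,fy=3.6,interpolation=2)
h=max(a.shape[0],b.shape[0]); o=np.zeros((h,a.shape[1]+b.shape[1],3),np.uint8); o[:a.shape[0],:a.shape[1]]=a;o[:b.shape[0],a.shape[1]:]=b; print(a.shape,b.shape)
c=cv2.resize(s[150:300,220:380],None,fx=2,fy=2); 
o2=np.zeros((h+300,o.shape[1],3),np.uint8); o2[:h]=o; o2[h:,:c.shape[1]]=c; 
c2=cv2.resize(t[190:310,300:460],None,fx=2.4,fy=2.4); o2[h:h+c2.shape[0],330:330+c2.shape[1]]=c2[:,:o2.shape[1]-330]
o2=o2[:600]; cv2.imwrite('pics/z7.png',o2[:,:800,::-1]); print(o2.shape)
E
```

```text
t 10.4 tcp [ 0.4726 -0.0117  0.3215] yaw 105.82 tilt 0.1 gap 0.132 F [ 0.2  0.7 -2.3]
tool shift [-0.2  1.4 11.5] turnz None
tool M [[-0.273, 0.962, 0.002], [0.962, 0.273, -0.0], [-0.001, 0.002, -1.0]]
(248, 388, 3) (378, 378, 3)
(600, 766, 3)
```

View pics/z7.png

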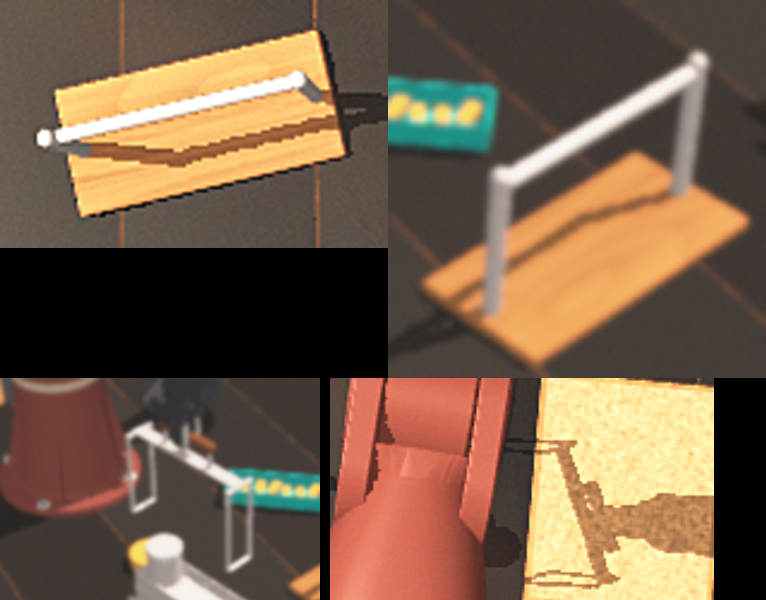

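```bash
python3 - <<'E'
from h import *
t=cv2.imread('pics/t5.png')[:,:,::-1]; s=cv2.imread('pics/s5.png')[:,:,::-1]
a,b=[179.2,244.8],[261.3,225.4]
o=line(t,'top',a,b,.148,5); P=unproj('top',o,.146)[:,:2]
def fit(P):
    c=P.mean(0); u=np.linalg.svd(P-c)[2][0]; r=(P-c)@np.array([-u[1],u[0]]); return c.round(4),np.degrees(np.arctan2(u[1],u[0]))%180,r.std()
print('top',fit(P)); print('posts',unproj('top',[a,b],.148).round(3))
a=np.array([505-388,178])/3.6+[355,175]; b=np.array([699-388,62])/3.6+[355,175]
o=line(s,'scene',a,b,.146,4); P=unproj('scene',o,.144)[:,:2]; print('scene',fit(P)); print(unproj('scene',[a,b],.145).round(3))
E
```

```text
top (array([0.4851, 0.3099]), np.float64(102.06516523427847), np.float64(0.00028536057353680406))
posts [[0.459 0.425 0.148]
 [0.509 0.193 0.148]]
scene (array([0.4859, 0.3122]), np.float64(101.89009234191897), np.float64(0.00013265956760966384))
[[0.511 0.2   0.145]
 [0.46  0.431 0.145]]
```

Emit:
arm_command([
  [[10, 3.2, 0], [0, 0, 0], 0],
  [[22, 7, 0], [0, 0, 0], 0],
  [[30.6, 9.8, 0], [0, 0, 0], 0],
  [[30.6, 9.8, 0], [0, 0, 0], 0],
  [[30.6, 9.8, 0], [0, 0, 0], 0],
  [[30.6, 9.8, 0], [0, 0, 0], 0],
  [[30.6, 9.8, 0], [0, 0, 0], 0],
  [[30.6, 9.8, 0], [0, 0, 0], 0],
  [[30.6, 9.8, 0], [0, 0, 0], 0],
  [[30.6, 9.8, 0], [0, 0, 0], 0],
  [[19.6, 6, 0], [0, 0, 0], 0],
  [[10, 3, 0], [0, 0, 0.03], 0],
  [[0, 0, 0], [0, 0, 0.036], 0],
  [[0, 0, 0], [0, 0, 0], 0],
  [[0, 0, 0], [0, 0, 0], 0],
])

```text
time: 11.8
tcp_pos: [0.4819, 0.3101, 0.3197]
eef_rot: [-0.0, 0.628, 0.778, -0.001]
wrist_force: [0.3, -0.5, -3.1]
finger_gap: 0.13
```

```bash
python3 - <<'E'
from h import *
go(.4831,.3098,.3215,102)
s=snap('scene','s6.png'); t=snap('top','t6.png')
zo=.3215+.0255-.0065-.186  # frame lift
# predicted handle & strap & feet in scene
c,sn=np.cos(np.radians(12)),np.sin(np.radians(12)); 
def fr(x,y,z): return [.485+c*x-sn*y,.310+sn*x+c*y,.191+z]
pts=[fr(-.091,0,.127),fr(.091,0,.127),fr(-.0905,-.022,0),fr(-.0905,.022,0),fr(.0905,-.022,0),fr(.0905,.022,0),fr(-.047,0,.156),fr(.047,0,.156)]
P=proj('scene',pts); im=s[120:300,290:510].copy(); im=cv2.resize(im,None,fx=3.5,fy=3.5,interpolation=2)
for p in P: cv2.circle(im,tuple(int(v) for v in ((p-[290,120]+.5)*3.5)),3,(255,0,0),-1)
cv2.imwrite('pics/z8.png',im[:600,:,::-1])
E
```

```text
t 11.8 tcp [0.4819 0.3101 0.3197] yaw 102.13 tilt 0.09 gap 0.13 F [ 0.3 -0.5 -3.1]
tool shift [-0.5  1.1 -1.8] turnz 0.002
tool M [[-0.21, 0.978, -0.001], [0.978, 0.21, -0.001], [-0.0, -0.002, -1.0]]
```

View pics/z8.png

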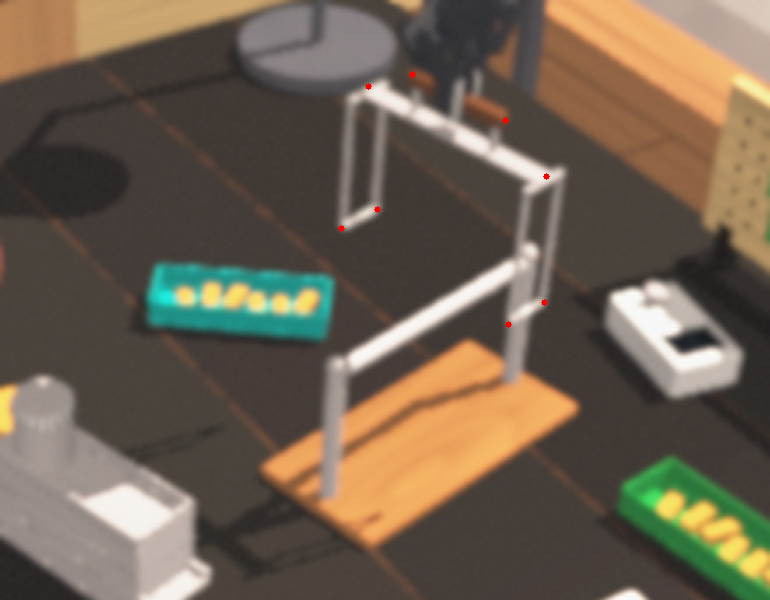

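Emit:
arm_command([
  [[-0.5, 1.1, 15], [0, 0, 0], 0],
  [[0, 0, 25], [0, 0, 0], 0],
  [[0, 0, 25], [0, 0, 0], 0],
  [[0, 0, 25], [0, 0, 0], 0],
  [[0, 0, 25], [0, 0, 0], 0],
  [[0, 0, 20], [0, 0, 0], 0],
  [[0, 0, 14], [0, 0, 0], 0],
  [[0, 0, 7], [0, 0, 0], 0],
  [[0, 0, 3], [0, 0, 0], 0],
  [[0, 0, 0], [0, 0, 0], 0],
  [[0, 0, 0], [0, 0, 0], 0],
])

```text
time: 12.82
tcp_pos: [0.4843, 0.3096, 0.1624]
eef_rot: [0.0, 0.629, 0.777, 0.001]
wrist_force: [0.1, -0.4, -2.8]
finger_gap: 0.133
```

Emit:
arm_command([
  [[0, 0, 1.5], [0, 0, 0], 0],
  [[0, 0, 1.5], [0, 0, 0], 0],
  [[0, 0, 0], [0, 0, 0], 0],
])

```text
time: 13.07
tcp_pos: [0.4839, 0.3096, 0.1588]
eef_rot: [0.0, 0.629, 0.777, 0.0]
wrist_force: [0.4, -1.2, -2.5]
finger_gap: 0.128
```

```bash
python3 - <<'E'
from h import *
go(.4831,.3098,.1555,102)
E
```

```text
t 13.1 tcp [0.4839 0.3096 0.1588] yaw 102.05 tilt 0.03 gap 0.128 F [ 0.4 -1.2 -2.5]
tool shift [ 0.3 -0.7  3.3] turnz 0.001
tool M [[-0.209, 0.978, 0.001], [0.978, 0.209, 0.0], [0.0, 0.001, -1.0]]
```

Emit:
arm_command([
  [[0, -0.7, 1.5], [0, 0, 0], 0],
  [[0, 0, 1.5], [0, 0, 0], 0],
  [[0, 0, 0], [0, 0, 0], 0],
])

```text
time: 13.32
tcp_pos: [0.4831, 0.3094, 0.1557]
eef_rot: [0.0, 0.629, 0.777, 0.0]
wrist_force: [-1.3, 0.8, -1.3]
finger_gap: 0.128
```

Emit:
arm_command([
  [[0, 0, 1.2], [0, 0, 0], 0],
  [[0, 0, 0], [0, 0, 0], 0],
])

```text
time: 13.48
tcp_pos: [0.4833, 0.3095, 0.1555]
eef_rot: [0.0, 0.629, 0.777, 0.001]
wrist_force: [-3.1, -0.7, 9.1]
finger_gap: 0.134
```

Contact at the predicted height. Release gently and rise.

Emit:
arm_command([
  [[0, 0, -0.8], [0, 0, 0], 0.12],
  [[0, 0, 0], [0, 0, 0], 0.2],
  [[0, 0, 0], [0, 0, 0], 0.3],
  [[0, 0, 0], [0, 0, 0], 0.4],
  [[0, 0, 0], [0, 0, 0], 0.4],
  [[0, 0, -5], [0, 0, 0], 0.4],
  [[0, 0, -10], [0, 0, 0], 0.4],
  [[0, 0, -20], [0, 0, 0], 0.4],
  [[0, 0, -30], [0, 0, 0], 0.4],
  [[0, 0, -35], [0, 0, 0], 0.8],
  [[0, 0, -35], [0, 0, 0], 0.8],
  [[0, 0, -15], [0, 0, 0], 0.8],
])

```text
time: 14.48
tcp_pos: [0.4842, 0.31, 0.3108]
eef_rot: [0.001, 0.629, 0.777, 0.003]
wrist_force: [0.8, 0.7, 0.7]
finger_gap: 0.794
```

```bash
python3 - <<'E'
from h import *
s=snap('scene','s7.png'); t=snap('top','t7.png')
go(.44,-.02,.30,105.8)
a=cv2.resize(s[130:330,230:510],None,fx=2.8,fy=2.8,interpolation=2); cv2.imwrite('pics/z9.png',a[:,:,::-1])
E
```

```text
t 14.6 tcp [0.4845 0.3101 0.3095] yaw 102.05 tilt 0.39 gap 0.8 F [-0.3  0.4 -0.4]
tool shift [-313.5 -112.5    8.2] turnz -0.065
tool M [[-0.209, 0.978, 0.006], [0.978, 0.209, 0.003], [0.002, 0.007, -1.0]]
```

View pics/z9.png

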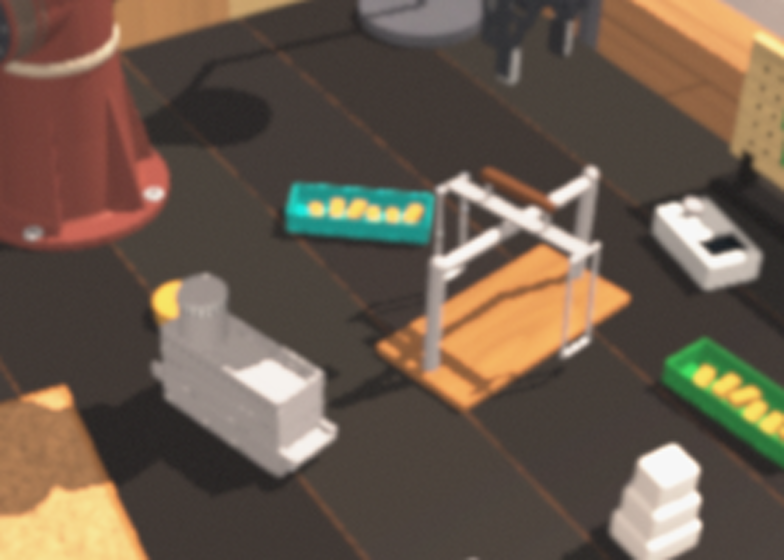

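```bash
python3 - <<'E'
from h import *
for z in [.30,.31,.32,.33,.34]: print(z,unproj('scene',[[421.5,153.5]],z).round(4))
t=cv2.imread('pics/t7.png')[:,:,::-1]; s=cv2.imread('pics/s7.png')[:,:,::-1]
cams.camera('top')
for l,z in [('pot1',.143),('lid',.098),('board',.01)]:
    for b in finder.masks_of(l,'top')[:2]:
        r,n,P=rect('top',b['mask'],z); print('top',l,round(b['conf'],2),n,rstr(r),np.round(P.mean(0),4))
cams.camera('scene')
for l,z in [('pot1',.118),('lid',.098)]:
    for b in finder.masks_of(l,'scene')[:2]:
        m=b['mask'];ys,xs=np.where(m); print('scene',l,round(b['conf'],2),m.sum(),xs.min(),xs.max(),ys.min(),ys.max(),xs.mean(),ys.mean())
a=np.radians(15.8)
X=np.array([.4745-.053*np.cos(a),-.0115-.053*np.sin(a)]); print('pred pot',X)
cy=[[X[0]+.025*np.cos(q),X[1]+.025*np.sin(q),.143] for q in np.linspace(0,6.28,24)]
P=proj('top',cy);print('pred top',P.min(0),P.max(0)); P=proj('scene',cy);print('pred scene top disk',P.min(0),P.max(0))
g=cv2.resize(t[195:285,305:370],None,fx=6,fy=6,interpolation=2);g2=cv2.resize(s[210:300,270:360],None,fx=6,fy=6,interpolation=2)
for p in proj('top',cy): cv2.circle(g,tuple(int(v) for v in ((p-[305,195]+.5)*6)),1,(255,0,0),-1)
for p in proj('scene',cy): cv2.circle(g2,tuple(int(v) for v in ((p-[270,210]+.5)*6)),1,(255,0,0),-1)
# lid rim
L=[[.4745+np.cos(a)*x-np.sin(a)*y,-.0115+np.sin(a)*x+np.cos(a)*y,.098] for x,y in [(-.083,-.031),(.083,-.031),(.083,.031),(-.083,.031)]]
for im,n,o in[(g,'top',[305,195]),(g2,'scene',[270,210])]:
    cv2.polylines(im,[((proj(n,L)-o+.5)*6).astype(int)],True,(0,255,0),1)
cv2.imwrite('pics/z10.png',cv2.resize(np.hstack([g,g2]),None,fx=.85,fy=.85,interpolation=3)[:,:,::-1])
E
```

```text
0.3 [[0.4509 0.3447 0.3   ]]
0.31 [[0.4642 0.3336 0.31  ]]
0.32 [[0.4775 0.3224 0.32  ]]
0.33 [[0.4908 0.3113 0.33  ]]
0.34 [[0.5041 0.3001 0.34  ]]
top pot1 0.55 275 (array([421.3, -26.5]), array([48. , 50.9]), np.float32(178.8)) [ 0.4213 -0.0258]
top lid 0.56 813 (array([493.2,  -5.5]), array([ 61.9, 126.2]), np.float32(17.0)) [ 0.4979 -0.0039]
top board 0.93 7397 (array([ 476.2, -287.8]), array([237.6, 299.7]), np.float32(173.6)) [ 0.4758 -0.2875]
scene pot1 0.73 363 295 310 228 253 302.6694214876033 240.6969696969697
scene pot1 0.35 510 285 349 260 299 318.55686274509804 284.23333333333335
scene lid 0.79 919 288 345 243 277 320.00979325353643 260.32317736670296
scene lid 0.25 544 386 442 190 257 413.68382352941177 207.96507352941177
pred pot [ 0.42350245 -0.02593085]
pred top [330.46618913 245.36536264] [348.1512593 262.9963128]
pred scene top disk [292.4777111  227.84469321] [310.55330182 239.11143576]
```

View pics/z10.png

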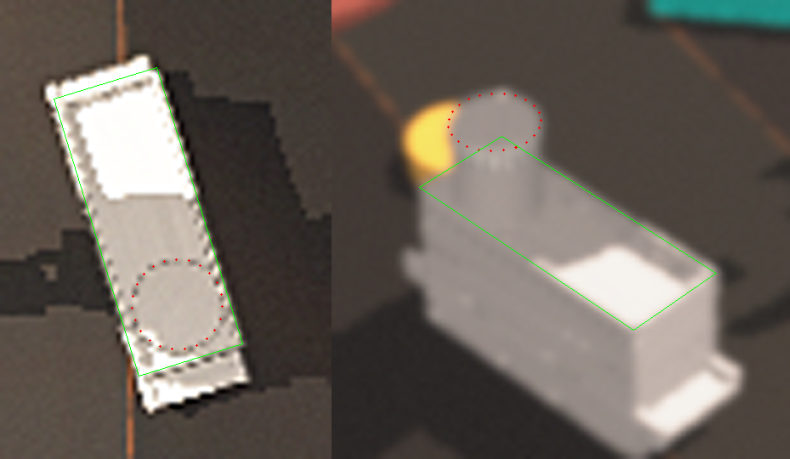

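Emit:
arm_command([
  [[-31.6, -13.1, 0], [0, 0, 0], 0.8],
  [[-31.6, -13.1, 0], [0, 0, 0], 0.8],
  [[-31.6, -13.1, 0], [0, 0, 0], 0.8],
  [[-31.6, -13.1, 0], [0, 0, 0], 0.85],
  [[-31.6, -13.1, 0], [0, 0, 0], 0.85],
  [[-31.6, -13.1, 0], [0, 0, 0], 0.85],
  [[-31.6, -13.1, 10], [0, 0, 0], 0.85],
  [[-31.6, -13.1, 30], [0, 0, 0], 0.85],
  [[-31.6, -13.1, 30], [0, 0, 0], 0.85],
  [[-31.6, -13.1, 30], [0, 0, -0.066], 0.85],
  [[0, 0, 0], [0, 0, 0], 0.85],
  [[0, 0, 0], [0, 0, 0], 0.85],
])

```text
time: 15.93
tcp_pos: [0.4209, -0.0194, 0.2113]
eef_rot: [-0.002, 0.604, 0.797, -0.001]
wrist_force: [0.4, 1.4, 0.6]
finger_gap: 0.849
```

```bash
python3 - <<'E'
from h import *
go(.4225,-.026,.096,105.8)
E
```

```text
t 15.9 tcp [ 0.4209 -0.0194  0.2113] yaw 105.62 tilt 0.2 gap 0.849 F [0.4 1.4 0.6]
tool shift [ -7.    0.2 115.3] turnz -0.003
tool M [[-0.269, 0.963, -0.003], [0.963, 0.269, 0.001], [0.002, -0.003, -1.0]]
```

Emit:
arm_command([
  [[-7, 0.2, 15], [0, 0, -0.003], 0.85],
  [[0, 0, 20], [0, 0, 0], 0.85],
  [[0, 0, 25], [0, 0, 0], 0.85],
  [[0, 0, 25], [0, 0, 0], 0.85],
  [[0, 0, 18], [0, 0, 0], 0.85],
  [[0, 0, 8], [0, 0, 0], 0.85],
  [[0, 0, 4], [0, 0, 0], 0.85],
  [[0, 0, 0], [0, 0, 0], 0.85],
])

```text
time: 16.6
tcp_pos: [0.425, -0.0247, 0.0979]
eef_rot: [0.0, 0.602, 0.799, 0.0]
wrist_force: [-0.4, -0.0, -0.2]
finger_gap: 0.85
```

Emit:
arm_command([
  [[0, 0, 0], [0, 0, 0], 0.5],
  [[0, 0, 0], [0, 0, 0], 0.4],
  [[0, 0, 0], [0, 0, 0], 0.4],
  [[0, 0, 0], [0, 0, 0], 0.4],
  [[0, 0, 0], [0, 0, 0], 0.4],
], force=40)

```text
time: 17.02
tcp_pos: [0.4255, -0.0251, 0.099]
eef_rot: [0.001, 0.602, 0.799, 0.001]
wrist_force: [-0.8, 1.8, 5.4]
finger_gap: 0.576
```

```bash
python3 - <<'E'
from h import *
go(.4225,-.026,.24,105.8)
E
```

```text
t 17.0 tcp [ 0.4255 -0.0251  0.099 ] yaw 106.0 tilt 0.13 gap 0.576 F [-0.8  1.8  5.4]
tool shift [-1.00e-01 -2.80e+00 -1.41e+02] turnz 0.003
tool M [[-0.276, 0.961, 0.002], [0.961, 0.276, 0.0], [-0.001, 0.002, -1.0]]
```

Emit:
arm_command([
  [[0, 0, -6], [0, 0, 0], 0.4],
  [[0, 0, -14], [0, 0, 0], 0.4],
  [[0, 0, -20], [0, 0, 0], 0.4],
  [[0, 0, -25], [0, 0, 0], 0.4],
  [[0, 0, -25], [0, 0, 0], 0.4],
  [[0, 0, -20], [0, 0, 0], 0.4],
  [[-15, 4, -5], [0, 0, 0], 0.4],
  [[-30.8, 8, 0], [0, 0, 0], 0.4],
  [[-30.8, 8, 0], [0, 0, 0], 0.4],
  [[-30.8, 8, 0], [0, 0, 0], 0.4],
  [[-30.8, 8, 0], [0, 0, 0], 0.4],
  [[-30.8, 8, 0], [0, 0, 0], 0.4],
  [[-30.8, 8, 0], [0, 0, 0], 0.4],
  [[-30.8, 8, 0], [0, 0, 0], 0.4],
  [[-30.8, 8, 0], [0, 0, 0], 0.4],
  [[-30.8, 8, 0], [0, 0, 0], 0.4],
  [[-15.6, 4, 0], [0, 0, 0], 0.4],
  [[0, 0, 0], [0, 0, 0], 0.4],
])

```text
time: 18.52
tcp_pos: [0.5872, -0.3022, 0.2126]
eef_rot: [0.001, 0.603, 0.798, -0.0]
wrist_force: [-1.7, 0.2, -2.1]
finger_gap: 0.575
```

```bash
cat >> h.py <<'E'
def look(lab,n='top',z=0.,k=1):
    cams.camera(n)
    for b in finder.masks_of(lab,n)[:k]:
        r,c,P=rect(n,b['mask'],z); print(n,lab,round(b['conf'],2),c,*rstr(r),'mean',P.mean(0).round(4))
E
python3 - <<'E'
from h import *
look('board','top',.01); look('board','scene',.01); look('stand','scene',.012)
go(.4255+.1615,-.0251-.274,.024+.002,105.8)
E
```

```text
top board 0.56 1211 [ 526.2 -229.1] [112.3 212.4] 173.0 mean [ 0.5637 -0.2158]
scene board 0.94 7145 [ 480.3 -289.2] [245.2 312.8] 174.3 mean [ 0.4995 -0.2951]
scene stand 0.81 2724 [458.1 303.8] [199.  281.9] 102.0 mean [0.4829 0.3022]
t 18.8 tcp [ 0.586  -0.298   0.2133] yaw 106.04 tilt 0.01 gap 0.577 F [-0.1 -0.4 -1.6]
tool shift [ -1.3   0.6 187.3] turnz 0.004
tool M [[-0.276, 0.961, 0.0], [0.961, 0.276, 0.0], [-0.0, 0.0, -1.0]]
```

Emit:
arm_command([
  [[0, 0, 15], [0, 0, 0], 0.4],
  [[0, 0, 30], [0, 0, 0], 0.4],
  [[0, 0, 30], [0, 0, 0], 0.4],
  [[0, 0, 30], [0, 0, 0], 0.4],
  [[0, 0, 30], [0, 0, 0], 0.4],
  [[0, 0, 25], [0, 0, 0], 0.4],
  [[0, 0, 15], [0, 0, 0], 0.4],
  [[0, 0, 7], [0, 0, 0], 0.4],
  [[0, 0, 2], [0, 0, 0], 0.4],
  [[0, 0, 1.5], [0, 0, 0], 0.4],
  [[0, 0, 0], [0, 0, 0], 0.4],
])

```text
time: 19.73
tcp_pos: [0.587, -0.2993, 0.0285]
eef_rot: [0.001, 0.602, 0.799, 0.0]
wrist_force: [0.5, 0.3, -0.9]
finger_gap: 0.574
```

Emit:
arm_command([
  [[0, 0, 1.5], [0, 0, 0], 0.4],
  [[0, 0, 0], [0, 0, 0], 0.4],
])

```text
time: 19.9
tcp_pos: [0.5868, -0.2993, 0.0266]
eef_rot: [0.001, 0.602, 0.799, 0.0]
wrist_force: [0.7, 0.2, -2.0]
finger_gap: 0.573
```

Emit:
arm_command([
  [[0, 0, 1.5], [0, 0, 0], 0.4],
  [[0, 0, 0], [0, 0, 0], 0.4],
])

```text
time: 20.07
tcp_pos: [0.5864, -0.2991, 0.0244]
eef_rot: [0.0, 0.602, 0.799, 0.0]
wrist_force: [-0.4, -0.2, -1.4]
finger_gap: 0.567
```

Emit:
arm_command([
  [[0, 0, 1], [0, 0, 0], 0.4],
  [[0, 0, 0], [0, 0, 0], 0.4],
])

```text
time: 20.23
tcp_pos: [0.5864, -0.2991, 0.0241]
eef_rot: [0.0, 0.602, 0.799, -0.0]
wrist_force: [-2.3, 1.1, 7.4]
finger_gap: 0.576
```

Emit:
arm_command([
  [[0, 0, -0.5], [0, 0, 0], 0.6],
  [[0, 0, 0], [0, 0, 0], 0.75],
  [[0, 0, 0], [0, 0, 0], 0.9],
  [[0, 0, 0], [0, 0, 0], 0.9],
  [[0, 0, 0], [0, 0, 0], 0.9],
  [[0, 0, -10], [0, 0, 0], 0.9],
  [[0, 0, -30], [0, 0, 0], 0.9],
  [[0, 0, -35], [0, 0, 0], 0.9],
  [[0, 0, -35], [0, 0, 0], 0.9],
  [[0, 0, -30], [0, 0, 0], 0.9],
  [[0, 0, -10], [0, 0, 0], 0.9],
  [[15, -1, 0], [0, 0, 0], 0.9],
  [[35, -2.5, 0], [0, 0, 0], 0.9],
  [[35, -2.5, 0], [0, 0, 0], 0.9],
  [[35, -2.5, 0], [0, 0, 0], 0.9],
  [[35, -2.5, 0], [0, 0, 0], 0.9],
  [[35, -2.5, 0], [0, 0, 0], 0.9],
  [[35, -2.5, 0], [0, 0, 0], 0.9],
  [[35, -2.5, 0], [0, 0, 0], 0.9],
  [[0, 0, 0], [0, 0, 0], 0.9],
])

```text
time: 21.9
tcp_pos: [0.4939, -0.0493, 0.174]
eef_rot: [-0.001, 0.6, 0.8, 0.0]
wrist_force: [1.1, -0.9, -0.9]
finger_gap: 0.9
```

```bash
python3 - <<'E'
from h import *
go(.475,-.0113,.072,105.8)
cams.camera('scene')
for b in finder.masks_of('pot1','scene')[:2]:
    m=b['mask'];ys,xs=np.where(m); print('scene pot',round(b['conf'],2),m.sum(),xs.min(),xs.max(),ys.min(),ys.max())
cy=[[.584+.025*np.cos(q),-.300+.025*np.sin(q),z] for q in np.linspace(0,6.28,24) for z in (.01,.068)]
P=proj('scene',cy);print('pred',P.min(0),P.max(0))
E
```

```text
t 21.9 tcp [ 0.4939 -0.0493  0.174 ] yaw 106.2 tilt 0.17 gap 0.9 F [ 1.1 -0.9 -0.9]
tool shift [ 41.6  -7.4 102.1] turnz 0.007
tool M [[-0.279, 0.96, -0.002], [0.96, 0.279, 0.002], [0.003, -0.001, -1.0]]
scene pot 0.85 527 224 246 320 348
pred [224.01765715 319.12219695] [246.62226171 349.47410351]
```

Emit:
arm_command([
  [[20, -4, 0], [0, 0, 0.004], 0.9],
  [[20, -3.5, 0], [0, 0, 0.003], 0.9],
  [[0, 0, 10], [0, 0, 0], 0.9],
  [[0, 0, 20], [0, 0, 0], 0.9],
  [[0, 0, 20], [0, 0, 0], 0.9],
  [[0, 0, 10], [0, 0, 0], 0.9],
  [[0, 0, 0], [0, 0, 0], 0.9],
])

```text
time: 22.58
tcp_pos: [0.4778, -0.0185, 0.1118]
eef_rot: [-0.001, 0.605, 0.796, -0.001]
wrist_force: [0.3, -0.3, -0.9]
finger_gap: 0.896
```

```bash
python3 - <<'E'
from h import *
go(.475,-.0113,.072,105.8)
E
```

```text
t 22.6 tcp [ 0.4778 -0.0185  0.1118] yaw 105.52 tilt 0.18 gap 0.896 F [ 0.3 -0.3 -0.9]
tool shift [ 7.7 -0.6 39.8] turnz -0.005
tool M [[-0.268, 0.964, -0.003], [0.964, 0.268, 0.0], [0.001, -0.003, -1.0]]
```

Emit:
arm_command([
  [[6, -0.5, 0], [0, 0, -0.004], 0.9],
  [[0, 0, 0], [0, 0, 0], 0.9],
  [[0, 0, 0], [0, 0, 0], 0.9],
])

```text
time: 22.83
tcp_pos: [0.4773, -0.0123, 0.1146]
eef_rot: [0.001, 0.603, 0.798, 0.0]
wrist_force: [-1.5, 0.1, 0.8]
finger_gap: 0.899
```

```bash
python3 - <<'E'
from h import *
go(.475,-.0113,.072,105.8)
E
```

```text
t 22.8 tcp [ 0.4773 -0.0123  0.1146] yaw 105.83 tilt 0.08 gap 0.899 F [-1.5  0.1  0.8]
tool shift [ 1.6 -2.  42.6] turnz 0.0
tool M [[-0.273, 0.962, 0.001], [0.962, 0.273, -0.0], [-0.001, 0.001, -1.0]]
```

Emit:
arm_command([
  [[1.2, -2, 8], [0, 0, 0], 0.9],
  [[0, 0, 12], [0, 0, 0], 0.9],
  [[0, 0, 10], [0, 0, 0], 0.9],
  [[0, 0, 7], [0, 0, 0], 0.9],
  [[0, 0, 4], [0, 0, 0], 0.9],
  [[0, 0, 1], [0, 0, 0], 0.9],
  [[0, 0, 0], [0, 0, 0], 0.9],
  [[0, 0, 0], [0, 0, 0], 0.9],
], force=40)

```text
time: 23.5
tcp_pos: [0.4746, -0.0116, 0.072]
eef_rot: [0.0, 0.603, 0.798, 0.0]
wrist_force: [1.0, -0.6, -0.2]
finger_gap: 0.899
```

```bash
python3 - <<'E'
from h import *
go(.475,-.0113,.072,105.8)
s=snap('scene','s11.png'); g=cv2.resize(s[205:305,265:365],None,fx=6,fy=6,interpolation=2)
cv2.imwrite('pics/z11.png',g[:,:,::-1])
E
```

```text
t 23.5 tcp [ 0.4746 -0.0116  0.072 ] yaw 105.83 tilt 0.03 gap 0.899 F [ 1.  -0.6 -0.2]
tool shift [0.2 0.4 0. ] turnz 0.0
tool M [[-0.273, 0.962, 0.001], [0.962, 0.273, -0.0], [-0.0, 0.0, -1.0]]
```

View pics/z11.png

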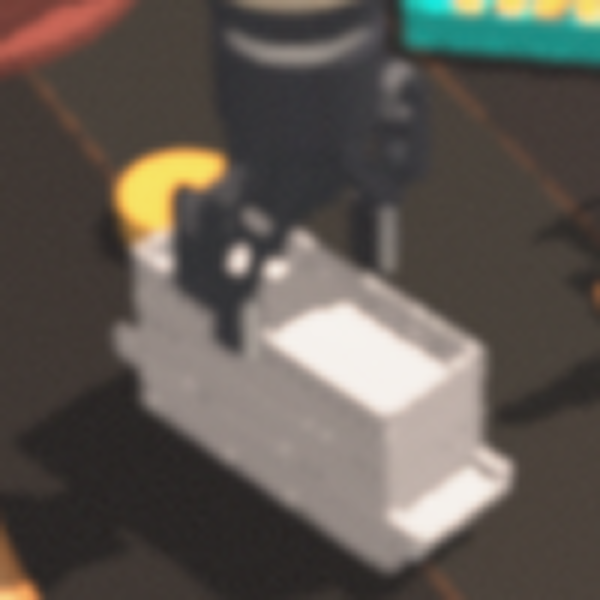

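Emit:
arm_command([
  [[0, 0, -1], [0, 0, 0], 0.75],
  [[0, 0, 0], [0, 0, 0], 0.6],
  [[0, 0, 0], [0, 0, 0], 0.6],
  [[0, 0, 0], [0, 0, 0], 0.6],
  [[0, 0, 0], [0, 0, 0], 0.6],
], force=40)

```text
time: 23.97
tcp_pos: [0.4747, -0.0116, 0.0736]
eef_rot: [0.0, 0.603, 0.798, 0.0]
wrist_force: [-1.3, 0.7, 7.7]
finger_gap: 0.72
```

Emit:
arm_command([
  [[0, 0, -2], [0, 0, 0], 0.6],
  [[0, 0, -4], [0, 0, 0], 0.6],
  [[0, 0, -6], [0, 0, 0], 0.6],
  [[0, 0, -12], [0, 0, 0], 0.6],
  [[0, 0, -12], [0, 0, 0], 0.6],
  [[0, 0, -4], [0, 0, 0], 0.6],
  [[0, 0, 0], [0, 0, 0], 0.6],
  [[0, 0, 0], [0, 0, 0], 0.6],
])

```text
time: 24.63
tcp_pos: [0.4744, -0.0115, 0.1127]
eef_rot: [0.0, 0.603, 0.798, 0.0]
wrist_force: [-0.7, 0.4, -2.3]
finger_gap: 0.71
```

```bash
python3 - <<'E'
from h import *
go(.475,-.0113,.072,105.8)
s=snap('scene','s12.png')
print(proj('scene',[[.4745,-.0115,.098]]))
for l in ['lid','tin2','tin1']:
    print(l,[(np.round(b['at'],3).tolist(),round(b['conf'],2)) for b in finder.boxes_of(l,'scene')])
E
```

```text
t 24.6 tcp [ 0.4744 -0.0115  0.1127] yaw 105.82 tilt 0.02 gap 0.71 F [-0.7  0.4 -2.3]
tool shift [ 0.1  0.6 40.7] turnz 0.0
tool M [[-0.273, 0.962, 0.0], [0.962, 0.273, -0.0], [-0.0, 0.0, -1.0]]
[[315.27345997 254.5298274 ]]
lid [([0.5, -0.001, 0.131], 0.85)]
tin2 [([0.718, 0.44, 0.022], 0.93), ([0.173, -0.3, 0.02], 0.85), ([0.514, -0.032, 0.043], 0.84), ([0.248, 0.276, 0.016], 0.67), ([0.5, -0.02, 0.07], 0.59), ([0.503, -0.0, 0.129], 0.25)]
tin1 [([0.718, 0.44, 0.022], 0.93), ([0.173, -0.3, 0.02], 0.85), ([0.514, -0.032, 0.043], 0.84), ([0.248, 0.276, 0.016], 0.67), ([0.5, -0.02, 0.07], 0.59), ([0.503, -0.0, 0.129], 0.25)]
```

Emit:
arm_command([
  [[0, 0, -10], [0, 0, 0], 0.6],
  [[-11.4, 10.7, -10], [0, 0, 0], 0.6],
  [[-22.8, 21.5, 0], [0, 0, 0], 0.6],
  [[-22.8, 21.5, 0], [0, 0, 0], 0.6],
  [[-22.8, 21.5, 0], [0, 0, 0], 0.6],
  [[-22.8, 21.5, 0], [0, 0, 0], 0.6],
  [[-22.8, 21.5, 0], [0, 0, 0], 0.6],
  [[-22.8, 21.5, 0], [0, 0, 0], 0.6],
  [[-22.8, 21.5, 0], [0, 0, 0], 0.6],
  [[-11.4, 10.8, 0], [0, 0, 0], 0.6],
])

```text
time: 25.67
tcp_pos: [0.6917, -0.1421, 0.1314]
eef_rot: [0.0, 0.603, 0.797, -0.0]
wrist_force: [-0.0, -0.0, -2.1]
finger_gap: 0.714
```

Emit:
arm_command([
  [[0, 0, 0], [0, 0, -0.06], 0.6],
  [[0, 0, 0], [0, 0, -0.12], 0.6],
  [[0, 0, 0], [0, 0, -0.12], 0.6],
  [[0, 0, 0], [0, 0, -0.12], 0.6],
  [[0, 0, 0], [0, 0, -0.12], 0.6],
  [[0, 0, 0], [0, 0, -0.12], 0.6],
  [[0, 0, 0], [0, 0, -0.12], 0.6],
  [[0, 0, 0], [0, 0, -0.12], 0.6],
  [[0, 0, 0], [0, 0, -0.12], 0.6],
  [[0, 0, 0], [0, 0, -0.12], 0.6],
  [[0, 0, 0], [0, 0, -0.12], 0.6],
  [[0, 0, 0], [0, 0, -0.035], 0.6],
  [[0, 0, 0], [0, 0, 0], 0.6],
  [[0, 0, 0], [0, 0, 0], 0.6],
])

```text
time: 26.83
tcp_pos: [0.6893, -0.14, 0.132]
eef_rot: [-0.0, 0.001, 1.0, 0.0]
wrist_force: [-0.4, 0.5, -1.1]
finger_gap: 0.711
```

```bash
python3 - <<'E'
from h import *
go(.69,-.14,-.0034,180)
cams.camera('scene')
for l in ['board','harmonica']:
    print(l,[(np.round(b['at'],3).tolist(),round(b['conf'],2)) for b in finder.boxes_of(l,'scene')])
E
```

```text
t 26.8 tcp [ 0.6893 -0.14    0.132 ] yaw 179.92 tilt 0.06 gap 0.711 F [-0.4  0.5 -1.1]
tool shift [ -0.9  -0.  135.4] turnz -0.001
tool M [[-1.0, 0.001, -0.001], [0.001, 1.0, 0.0], [0.001, 0.0, -1.0]]
board [([0.487, -0.293, 0.013], 0.94), ([0.533, 0.012, 0.07], 0.48)]
harmonica [([0.774, 0.026, 0.022], 0.89)]
```

Emit:
arm_command([
  [[0, 0, 12], [0, 0, 0], 0.6],
  [[0, 0, 24], [0, 0, 0], 0.6],
  [[0, 0, 28], [0, 0, 0], 0.6],
  [[0, 0, 28], [0, 0, 0], 0.6],
  [[0, 0, 22], [0, 0, 0], 0.6],
  [[0, 0, 10], [0, 0, 0], 0.6],
  [[0, 0, 4], [0, 0, 0], 0.6],
  [[0, 0, 2], [0, 0, 0], 0.6],
  [[0, 0, 0], [0, 0, 0], 0.6],
  [[0, 0, 0], [0, 0, 0], 0.6],
])

```text
time: 27.82
tcp_pos: [0.6907, -0.1404, 0.0043]
eef_rot: [0.001, -0.0, 1.0, -0.0]
wrist_force: [0.1, 0.1, -1.2]
finger_gap: 0.712
```

Emit:
arm_command([
  [[0, 0, 1.5], [0, 0, 0], 0.6],
  [[0, 0, 1.5], [0, 0, 0], 0.6],
  [[0, 0, 0], [0, 0, 0], 0.6],
])

```text
time: 28.07
tcp_pos: [0.6897, -0.1402, 0.0]
eef_rot: [0.0, -0.0, 1.0, -0.0]
wrist_force: [-0.1, -0.5, -2.2]
finger_gap: 0.709
```

Emit:
arm_command([
  [[0, 0, 1.5], [0, 0, 0], 0.6],
  [[0, 0, 1], [0, 0, 0], 0.6],
  [[0, 0, 0], [0, 0, 0], 0.6],
])

```text
time: 28.32
tcp_pos: [0.6894, -0.14, -0.0031]
eef_rot: [-0.0, -0.0, 1.0, 0.0]
wrist_force: [-0.3, -0.2, -2.7]
finger_gap: 0.709
```

Emit:
arm_command([
  [[0, 0, 1], [0, 0, 0], 0.6],
  [[0, 0, 0], [0, 0, 0], 0.6],
])

```text
time: 28.48
tcp_pos: [0.6895, -0.1401, -0.0033]
eef_rot: [0.0, -0.0, 1.0, -0.0]
wrist_force: [-2.3, 0.1, 3.3]
finger_gap: 0.71
```

Emit:
arm_command([
  [[0, 0, -0.5], [0, 0, 0], 0.75],
  [[0, 0, 0], [0, 0, 0], 0.9],
  [[0, 0, 0], [0, 0, 0], 0.9],
  [[0, 0, 0], [0, 0, 0], 0.9],
  [[0, 0, -8], [0, 0, 0], 0.9],
  [[0, 0, -22], [0, 0, 0], 0.9],
  [[0, 0, -35], [0, 0, 0], 0.9],
  [[0, 0, -35], [0, 0, 0.06], 0.9],
  [[0, 0, -30], [0, 0, 0.12], 0.9],
  [[0, 0, 0], [0, 0, 0.12], 0.9],
  [[0, 0, 0], [0, 0, 0.12], 0.9],
  [[0, 0, 0], [0, 0, 0.12], 0.9],
  [[0, 0, 0], [0, 0, 0.12], 0.9],
  [[0, 0, 0], [0, 0, 0.12], 0.9],
  [[0, 0, 0], [0, 0, 0.12], 0.9],
  [[0, 0, 0], [0, 0, 0.12], 0.9],
  [[0, 0, 0], [0, 0, 0.12], 0.9],
  [[0, 0, 0], [0, 0, 0.12], 0.9],
  [[0, 0, 0], [0, 0, 0.035], 0.9],
  [[0, 0, 0], [0, 0, 0], 0.9],
])

```text
time: 30.15
tcp_pos: [0.6897, -0.1401, 0.1273]
eef_rot: [0.0, 0.604, 0.797, 0.0]
wrist_force: [0.3, 0.3, 0.4]
finger_gap: 0.899
```

Emit:
arm_command([
  [[11.4, -10.8, 0], [0, 0, 0], 0.9],
  [[22.8, -21.5, 0], [0, 0, 0], 0.9],
  [[22.8, -21.5, 0], [0, 0, 0], 0.9],
  [[22.8, -21.5, 0], [0, 0, 0], 0.9],
  [[22.8, -21.5, 0], [0, 0, 0], 0.9],
  [[22.8, -21.5, 0], [0, 0, 0], 0.9],
  [[22.8, -21.5, 0], [0, 0, 0], 0.9],
  [[22.8, -21.5, 0], [0, 0, 0], 0.9],
  [[11.4, -10.8, 0], [0, 0, 0], 0.9],
  [[0, 0, 0], [0, 0, 0], 0.9],
  [[0, 0, 0], [0, 0, 0], 0.9],
])

```text
time: 31.07
tcp_pos: [0.4744, -0.0113, 0.1275]
eef_rot: [0.001, 0.602, 0.798, 0.0]
wrist_force: [0.6, -0.4, -0.0]
finger_gap: 0.899
```

```bash
python3 - <<'E'
from h import *
go(.4748,-.0115,.051,105.8)
s=snap('scene','s13.png')
for l,z in [('lid',.021),('board',.01)]:
    for b in finder.masks_of(l,'scene')[:2]:
        r,c,P=rect('scene',b['mask'],z); print(l,round(b['conf'],2),c,*rstr(r))
E
```

```text
t 31.1 tcp [ 0.4744 -0.0113  0.1275] yaw 105.95 tilt 0.08 gap 0.899 F [ 0.6 -0.4 -0. ]
tool shift [-0.2  0.2 76.5] turnz 0.003
tool M [[-0.275, 0.961, 0.001], [0.961, 0.275, -0.0], [-0.001, 0.001, -1.0]]
lid 0.96 1416 [ 695.8 -143.4] [ 72.5 168.7] 88.8
lid 0.45 607 [364.2 422.8] [133.4 239.3] 15.7
board 0.86 7124 [ 479.9 -288.6] [244.2 314. ] 172.8
board 0.71 346 [459.5 -18.8] [ 68.5 182.5] 34.4
```

Emit:
arm_command([
  [[0, 0, 10], [0, 0, 0.002], 0.9],
  [[0, 0, 16], [0, 0, 0], 0.9],
  [[0, 0, 18], [0, 0, 0], 0.9],
  [[0, 0, 14], [0, 0, 0], 0.9],
  [[0, 0, 10], [0, 0, 0], 0.9],
  [[0, 0, 6], [0, 0, 0], 0.9],
  [[0, 0, 2.5], [0, 0, 0], 0.9],
  [[0, 0, 0], [0, 0, 0], 0.9],
  [[0, 0, 0], [0, 0, 0], 0.7],
  [[0, 0, 0], [0, 0, 0], 0.6],
  [[0, 0, 0], [0, 0, 0], 0.6],
  [[0, 0, 0], [0, 0, 0], 0.6],
  [[0, 0, 0], [0, 0, 0], 0.6],
], force=40)

```text
time: 32.3
tcp_pos: [0.4748, -0.0117, 0.0509]
eef_rot: [0.001, 0.604, 0.797, 0.0]
wrist_force: [-0.7, -0.9, 6.1]
finger_gap: 0.714
```

Emit:
arm_command([
  [[0, 0, -2], [0, 0, 0], 0.6],
  [[0, 0, -4], [0, 0, 0], 0.6],
  [[0, 0, -6], [0, 0, 0], 0.6],
  [[0, 0, -12], [0, 0, 0], 0.6],
  [[0, 0, -16], [0, 0, 0], 0.6],
  [[0, 0, -20], [0, 0, 0], 0.6],
  [[0, 0, -12], [0, 0, 0], 0.6],
  [[0, 0, -4], [0, 0, 0], 0.6],
  [[0, 0, 0], [0, 0, 0], 0.6],
  [[0, 0, 0], [0, 0, 0], 0.6],
])

```text
time: 33.13
tcp_pos: [0.474, -0.0115, 0.1259]
eef_rot: [-0.0, 0.604, 0.797, -0.0]
wrist_force: [-0.0, 0.4, -1.9]
finger_gap: 0.716
```

```bash
python3 - <<'E'
from h import *
# tin2 target on board, board centre .475,-.2875, u angle -6.4
look('board','top',.01)
c=np.array([.475,-.2875]); a=np.radians(-6.4)
for n,(u,v) in dict(tin2=(-50,-65),tin1=(-50,55)).items(): print(n,(c+np.array([u*np.cos(a)-v*np.sin(a),u*np.sin(a)+v*np.cos(a)])/1000).round(4))
go(.418,-.3465,.051-.041,83.6)
s=snap('scene','s14.png')
for l in ['tin2']:
    print(l,[(np.round(b['at'],3).tolist(),round(b['conf'],2)) for b in finder.boxes_of(l,'scene')])
E
```

```text
top board 0.8 7253 [ 476.7 -286.9] [240.  300.3] 173.5 mean [ 0.4705 -0.2858]
tin2 [ 0.4181 -0.3465]
tin1 [ 0.4314 -0.2273]
t 33.2 tcp [ 0.4735 -0.0114  0.1253] yaw 105.71 tilt 0.09 gap 0.718 F [-0.7  0.6 -2. ]
tool shift [-307.6 -144.   115.3] turnz 0.386
tool M [[-0.271, 0.963, -0.002], [0.963, 0.271, 0.0], [0.001, -0.001, -1.0]]
tin2 [([0.502, -0.002, 0.144], 0.94), ([0.171, -0.301, 0.018], 0.93), ([0.484, -0.016, 0.05], 0.77), ([0.244, 0.273, 0.017], 0.69), ([0.722, 0.443, 0.022], 0.61)]
```

Emit:
arm_command([
  [[-12.6, -6, 0], [0, 0, 0], 0.6],
  [[-25, -11.5, 0], [0, 0, 0], 0.6],
  [[-30, -14, 0], [0, 0, 0], 0.6],
  [[-30, -14, 0], [0, 0, 0], 0.6],
  [[-30, -14, 0], [0, 0, 0], 0.6],
  [[-30, -14, 0], [0, 0, 0], 0.6],
  [[-30, -14, 0], [0, 0, 0], 0.6],
  [[-30, -14, 0], [0, 0, 0], 0.6],
  [[-30, -14, 0], [0, 0, 0], 0.6],
  [[-30, -14, 0], [0, 0, 0], 0.6],
  [[-20, -9.5, 0], [0, 0, 0], 0.6],
  [[-10, -5, 0], [0, 0, 0.06], 0.6],
  [[0, 0, 0], [0, 0, 0.11], 0.6],
  [[0, 0, 0], [0, 0, 0.11], 0.6],
  [[0, 0, 0], [0, 0, 0.106], 0.6],
  [[0, 0, 0], [0, 0, 0], 0.6],
  [[0, 0, 0], [0, 0, 0], 0.6],
])

```text
time: 34.75
tcp_pos: [0.4187, -0.3464, 0.1256]
eef_rot: [-0.0, 0.744, 0.668, -0.0]
wrist_force: [-0.9, 0.6, -2.8]
finger_gap: 0.714
```

```bash
python3 - <<'E'
from h import *
go(.418,-.3465,.010,83.6)
look('board','scene',.01)
E
```

```text
t 34.8 tcp [ 0.4187 -0.3464  0.1256] yaw 83.78 tilt 0.06 gap 0.714 F [-0.9  0.6 -2.8]
tool shift [ -0.3  -0.6 115.6] turnz 0.003
tool M [[0.108, 0.994, -0.001], [0.994, -0.108, 0.001], [0.001, -0.001, -1.0]]
scene board 0.91 6515 [ 481. -288.] [239.7 305.9] 173.3 mean [ 0.4926 -0.2898]
```

Emit:
arm_command([
  [[0, 0, 12], [0, 0, 0], 0.6],
  [[0, 0, 22], [0, 0, 0], 0.6],
  [[0, 0, 24], [0, 0, 0], 0.6],
  [[0, 0, 22], [0, 0, 0], 0.6],
  [[0, 0, 16], [0, 0, 0], 0.6],
  [[0, 0, 9], [0, 0, 0], 0.6],
  [[0, 0, 4], [0, 0, 0], 0.6],
  [[0, 0, 2], [0, 0, 0], 0.6],
  [[0, 0, 0], [0, 0, 0], 0.6],
  [[0, 0, 0], [0, 0, 0], 0.6],
])

```text
time: 35.68
tcp_pos: [0.4194, -0.3472, 0.016]
eef_rot: [0.001, 0.745, 0.667, -0.0]
wrist_force: [-0.2, 0.3, -2.4]
finger_gap: 0.716
```

Emit:
arm_command([
  [[0, 0, 1.5], [0, 0, 0], 0.6],
  [[0, 0, 1.5], [0, 0, 0], 0.6],
  [[0, 0, 0], [0, 0, 0], 0.6],
])

```text
time: 35.93
tcp_pos: [0.419, -0.3467, 0.0124]
eef_rot: [0.0, 0.745, 0.667, 0.0]
wrist_force: [0.1, -0.0, -3.3]
finger_gap: 0.716
```

Emit:
arm_command([
  [[0, 0, 1.5], [0, 0, 0], 0.6],
  [[0, 0, 0.8], [0, 0, 0], 0.6],
  [[0, 0, 0], [0, 0, 0], 0.6],
])

```text
time: 36.18
tcp_pos: [0.4189, -0.3467, 0.01]
eef_rot: [0.0, 0.746, 0.667, -0.0]
wrist_force: [-0.7, 0.1, -0.5]
finger_gap: 0.717
```

Emit:
arm_command([
  [[0, 0, 1], [0, 0, 0], 0.6],
  [[0, 0, 0], [0, 0, 0], 0.6],
])

```text
time: 36.35
tcp_pos: [0.419, -0.3467, 0.01]
eef_rot: [0.0, 0.745, 0.667, -0.0]
wrist_force: [-4.2, 3.3, 14.5]
finger_gap: 0.717
```

Emit:
arm_command([
  [[0, 0, -1], [0, 0, 0], 0.75],
  [[0, 0, 0], [0, 0, 0], 0.9],
  [[0, 0, 0], [0, 0, 0], 0.9],
  [[0, 0, 0], [0, 0, 0], 0.9],
  [[0, 0, -8], [0, 0, 0], 0.9],
  [[0, 0, -22], [0, 0, 0], 0.9],
  [[0, 0, -30], [0, 0, 0], 0.9],
  [[0, 0, -30], [0, 0, -0.06], 0.9],
  [[0, 0, -20], [0, 0, -0.11], 0.9],
  [[0, 0, -5], [0, 0, -0.11], 0.9],
  [[0, 0, 0], [0, 0, -0.106], 0.9],
  [[0, 0, 0], [0, 0, 0], 0.9],
])

```text
time: 37.35
tcp_pos: [0.4192, -0.347, 0.1261]
eef_rot: [0.001, 0.602, 0.799, -0.0]
wrist_force: [-0.1, 0.4, 0.2]
finger_gap: 0.898
```

Emit:
arm_command([
  [[12.6, 6, 0], [0, 0, 0], 0.9],
  [[25, 11.5, 0], [0, 0, 0], 0.9],
  [[30, 14, 0], [0, 0, 0], 0.9],
  [[30, 14, 0], [0, 0, 0], 0.9],
  [[30, 14, 0], [0, 0, 0], 0.9],
  [[30, 14, 0], [0, 0, 0], 0.9],
  [[30, 14, 0], [0, 0, 0], 0.9],
  [[30, 14, 0], [0, 0, 0], 0.9],
  [[30, 14, 0], [0, 0, 0], 0.9],
  [[30, 14, 0], [0, 0, 0], 0.9],
  [[20, 9.5, 0], [0, 0, 0], 0.9],
  [[10, 5, 0], [0, 0, 0], 0.9],
  [[0, 0, 0], [0, 0, 0], 0.9],
  [[0, 0, 0], [0, 0, 0], 0.9],
])

```text
time: 38.52
tcp_pos: [0.4739, -0.0113, 0.1247]
eef_rot: [-0.0, 0.604, 0.797, -0.0]
wrist_force: [0.6, -0.9, -0.3]
finger_gap: 0.898
```

```bash
python3 - <<'E'
from h import *
go(.4745,-.0115,.0255,105.8)
s=snap('scene','s15.png')
for b in finder.masks_of('tin1','scene')[:5]:
    r,c,P=rect('scene',b['mask'],.041); print(round(b['conf'],2),c,*rstr(r))
E
```

```text
t 38.5 tcp [ 0.4739 -0.0113  0.1247] yaw 105.69 tilt 0.03 gap 0.898 F [ 0.6 -0.9 -0.3]
tool shift [-0.4  0.6 99.2] turnz -0.002
tool M [[-0.27, 0.963, -0.001], [0.963, 0.27, -0.0], [-0.0, -0.001, -1.0]]
0.97 1180 [ 429.5 -349. ] [ 63.5 192.3] 173.5
0.95 1065 [ 204.1 -303.5] [ 81.2 195. ] 21.3
0.92 830 [268.3 257.2] [ 99.6 164.5] 51.2
0.91 1300 [736.9 419.7] [ 91.9 177.2] 9.9
0.66 1200 [469.5  -9.3] [ 80.9 187.8] 14.7
```

Emit:
arm_command([
  [[-0.3, 0.5, 12], [0, 0, 0], 0.9],
  [[0, 0, 22], [0, 0, 0], 0.9],
  [[0, 0, 24], [0, 0, 0], 0.9],
  [[0, 0, 18], [0, 0, 0], 0.9],
  [[0, 0, 12], [0, 0, 0], 0.9],
  [[0, 0, 7], [0, 0, 0], 0.9],
  [[0, 0, 3.5], [0, 0, 0], 0.9],
  [[0, 0, 0], [0, 0, 0], 0.9],
  [[0, 0, 0], [0, 0, 0], 0.7],
  [[0, 0, 0], [0, 0, 0], 0.6],
  [[0, 0, 0], [0, 0, 0], 0.6],
  [[0, 0, 0], [0, 0, 0], 0.6],
  [[0, 0, 0], [0, 0, 0], 0.6],
], force=40)

```text
time: 39.7
tcp_pos: [0.4753, -0.0119, 0.0273]
eef_rot: [0.001, 0.604, 0.797, 0.0]
wrist_force: [-2.5, -0.5, 7.3]
finger_gap: 0.713
```

Emit:
arm_command([
  [[0, 0, -2], [0, 0, 0], 0.6],
  [[0, 0, -4], [0, 0, 0], 0.6],
  [[0, 0, -6], [0, 0, 0], 0.6],
  [[0, 0, -12], [0, 0, 0], 0.6],
  [[0, 0, -20], [0, 0, 0], 0.6],
  [[0, 0, -24], [0, 0, 0], 0.6],
  [[0, 0, -20], [0, 0, 0], 0.6],
  [[0, 0, -8], [0, 0, 0], 0.6],
  [[0, 0, 0], [0, 0, 0], 0.6],
  [[0, 0, 0], [0, 0, 0], 0.6],
])

```text
time: 40.53
tcp_pos: [0.4747, -0.0117, 0.1222]
eef_rot: [0.0, 0.604, 0.797, 0.0]
wrist_force: [0.2, -0.4, -1.6]
finger_gap: 0.715
```

```bash
python3 - <<'E'
from h import *
go(.4314,-.2272,.010,83.6)
look('board','top',.01); look('board','scene',.01)
print('tin2',[(np.round(b['at'],3).tolist(),round(b['conf'],2)) for b in finder.boxes_of('tin2','scene')])
look('base_tin','scene',.03,2)
E
```

```text
t 40.5 tcp [ 0.4747 -0.0117  0.1222] yaw 105.71 tilt 0.02 gap 0.715 F [ 0.2 -0.4 -1.6]
tool shift [-195.7 -100.1  112.2] turnz 0.386
tool M [[-0.271, 0.963, 0.0], [0.963, 0.271, -0.0], [-0.0, 0.0, -1.0]]
top board 0.62 6094 [ 476.5 -286. ] [243.2 300.6] 173.3 mean [ 0.4805 -0.2721]
scene board 0.68 6028 [ 479.4 -288.1] [242.9 310.8] 173.5 mean [ 0.499  -0.2832]
tin2 [([0.172, -0.299, 0.021], 0.97), ([0.717, 0.442, 0.023], 0.84), ([0.496, -0.009, 0.141], 0.7), ([0.246, 0.275, 0.018], 0.69), ([0.422, -0.346, 0.028], 0.64)]
scene base_tin 0.71 1365 [477.5 -19.5] [ 84.5 209.1] 16.6 mean [ 0.4845 -0.0176]
```

Emit:
arm_command([
  [[-14, -7, 0], [0, 0, 0], 0.6],
  [[-28, -14.5, 0], [0, 0, 0], 0.6],
  [[-28, -14.5, 0], [0, 0, 0], 0.6],
  [[-28, -14.5, 0], [0, 0, 0], 0.6],
  [[-28, -14.5, 0], [0, 0, 0], 0.6],
  [[-28, -14, 0], [0, 0, 0], 0.6],
  [[-27.7, -14, 0], [0, 0, 0], 0.6],
  [[-14, -7, 0], [0, 0, 0.06], 0.6],
  [[0, 0, 0], [0, 0, 0.11], 0.6],
  [[0, 0, 0], [0, 0, 0.11], 0.6],
  [[0, 0, 0], [0, 0, 0.106], 0.6],
  [[0, 0, 0], [0, 0, 0], 0.6],
  [[0, 0, 0], [0, 0, 0], 0.6],
])

```text
time: 41.97
tcp_pos: [0.4314, -0.2271, 0.1221]
eef_rot: [-0.0, 0.744, 0.668, -0.0]
wrist_force: [0.5, 0.5, -1.8]
finger_gap: 0.713
```

```bash
python3 - <<'E'
from h import *
go(.4314,-.2272,.0123,83.6)
E
```

```text
t 42.0 tcp [ 0.4314 -0.2271  0.1221] yaw 83.78 tilt 0.03 gap 0.713 F [ 0.5  0.5 -1.8]
tool shift [ -0.2   0.  109.8] turnz 0.003
tool M [[0.108, 0.994, -0.0], [0.994, -0.108, 0.0], [0.0, -0.0, -1.0]]
```

Emit:
arm_command([
  [[0, 0, 12], [0, 0, 0], 0.6],
  [[0, 0, 22], [0, 0, 0], 0.6],
  [[0, 0, 24], [0, 0, 0], 0.6],
  [[0, 0, 20], [0, 0, 0], 0.6],
  [[0, 0, 14], [0, 0, 0], 0.6],
  [[0, 0, 8], [0, 0, 0], 0.6],
  [[0, 0, 4], [0, 0, 0], 0.6],
  [[0, 0, 2], [0, 0, 0], 0.6],
  [[0, 0, 0], [0, 0, 0], 0.6],
  [[0, 0, 1.5], [0, 0, 0], 0.6],
  [[0, 0, 0], [0, 0, 0], 0.6],
])

```text
time: 42.88
tcp_pos: [0.432, -0.2275, 0.0154]
eef_rot: [0.001, 0.745, 0.667, 0.0]
wrist_force: [-0.5, -0.2, -2.9]
finger_gap: 0.711
```

Emit:
arm_command([
  [[0, 0, 1.3], [0, 0, 0], 0.6],
  [[0, 0, 0], [0, 0, 0], 0.6],
])

```text
time: 43.05
tcp_pos: [0.4317, -0.2273, 0.0138]
eef_rot: [0.0, 0.745, 0.667, 0.0]
wrist_force: [-0.1, -0.8, -2.2]
finger_gap: 0.713
```

Emit:
arm_command([
  [[0, 0, 1.5], [0, 0, 0], 0.6],
  [[0, 0, 0], [0, 0, 0], 0.6],
])

```text
time: 43.22
tcp_pos: [0.4318, -0.2274, 0.0123]
eef_rot: [0.0, 0.746, 0.666, 0.0]
wrist_force: [-0.4, -0.4, 0.3]
finger_gap: 0.711
```

Emit:
arm_command([
  [[0, 0, 1], [0, 0, 0], 0.6],
  [[0, 0, 0], [0, 0, 0], 0.6],
])

```text
time: 43.38
tcp_pos: [0.4318, -0.2274, 0.0123]
eef_rot: [0.0, 0.745, 0.667, 0.0]
wrist_force: [-4.8, 2.5, 18.7]
finger_gap: 0.713
```

Emit:
arm_command([
  [[0, 0, -1], [0, 0, 0], 0.75],
  [[0, 0, 0], [0, 0, 0], 0.9],
  [[0, 0, 0], [0, 0, 0], 0.9],
  [[0, 0, 0], [0, 0, 0], 0.9],
  [[0, 0, -8], [0, 0, 0], 0.9],
  [[0, 0, -22], [0, 0, 0], 0.9],
  [[0, 0, -30], [0, 0, 0], 0.9],
  [[0, 0, -30], [0, 0, 0], 0.9],
  [[0, 0, -24], [0, 0, 0], 0.9],
  [[12.7, 27.4, 0], [0, 0, 0], 0.9],
  [[12.7, 27.4, 0], [0, 0, 0], 0.9],
  [[12.7, 27.4, 0], [0, 0, 0], 0.9],
  [[12.7, 27.4, 0], [0, 0, 0], 0.9],
  [[12.7, 27.4, 0], [0, 0, 0], 0.9],
  [[12.7, 27.4, 0], [0, 0, 0], 0.9],
  [[12.7, 27.4, 0], [0, 0, 0], 0.9],
  [[12.7, 27.4, 0], [0, 0, 0], 0.9],
  [[12.7, 27.4, 0], [0, 0, 0], 0.9],
])

```text
time: 44.88
tcp_pos: [0.6905, -0.1403, 0.1265]
eef_rot: [0.0, 0.745, 0.667, -0.0]
wrist_force: [0.8, -1.1, 0.9]
finger_gap: 0.901
```

Emit:
arm_command([
  [[0, 0, 0], [0, 0, -0.12], 0.9],
  [[0, 0, 0], [0, 0, -0.12], 0.9],
  [[0, 0, 0], [0, 0, -0.12], 0.9],
  [[0, 0, 0], [0, 0, -0.12], 0.9],
  [[0, 0, 0], [0, 0, -0.12], 0.9],
  [[0, 0, 0], [0, 0, -0.12], 0.9],
  [[0, 0, 0], [0, 0, -0.12], 0.9],
  [[0, 0, 0], [0, 0, -0.12], 0.9],
  [[0, 0, 0], [0, 0, -0.12], 0.9],
  [[0, 0, 0], [0, 0, -0.12], 0.9],
  [[0, 0, 0], [0, 0, -0.12], 0.9],
  [[0, 0, 0], [0, 0, -0.12], 0.9],
  [[0, 0, 0], [0, 0, -0.12], 0.9],
  [[0, 0, 0], [0, 0, -0.12], 0.9],
  [[0, 0, 0], [0, 0, 0], 0.9],
  [[0, 0, 0], [0, 0, 0], 0.9],
])

```text
time: 46.22
tcp_pos: [0.6893, -0.1411, 0.1264]
eef_rot: [-0.0, 0.003, 1.0, 0.0]
wrist_force: [0.4, -0.4, -0.5]
finger_gap: 0.899
```

```bash
python3 - <<'E'
from h import *
go(.6895,-.1401,-.004,180)
s=snap('scene','s16.png')
t=snap('top','t16.png')
a=np.radians(15.8)
def rc(cx,cy,ang,hx,hy,z):
    a=np.radians(ang); return [[cx+np.cos(a)*x-np.sin(a)*y,cy+np.sin(a)*x+np.cos(a)*y,z] for x,y in [(-hx,-hy),(hx,-hy),(hx,hy),(-hx,hy)]]
R=[rc(.4745,-.0115,15.8,.083,.031,.03),rc(.4745,-.0115,15.8,.101,.031,.03),rc(.6895,-.14,90,.083,.031,.021),rc(.419,-.3467,-6.4,.083,.031,.041),rc(.4318,-.2274,-6.4,.083,.031,.041),rc(.475,-.2875,-6.4,.15,.12,.01)]
g=cv2.resize(s[200:380,160:400],None,fx=3.3,fy=3.3,interpolation=2)
for r in R: cv2.polylines(g,[((proj('scene',r)-[160,200]+.5)*3.3).astype(int)],True,(255,0,0),1)
cv2.imwrite('pics/z16.png',g[:,:,::-1]); print(g.shape)
E
```

```text
t 46.2 tcp [ 0.6893 -0.1411  0.1264] yaw 179.64 tilt 0.0 gap 0.899 F [ 0.4 -0.4 -0.5]
tool shift [ -0.2   1.  130.4] turnz -0.006
tool M [[-1.0, 0.006, -0.0], [0.006, 1.0, 0.0], [0.0, 0.0, -1.0]]
(594, 792, 3)
```

View pics/z16.png

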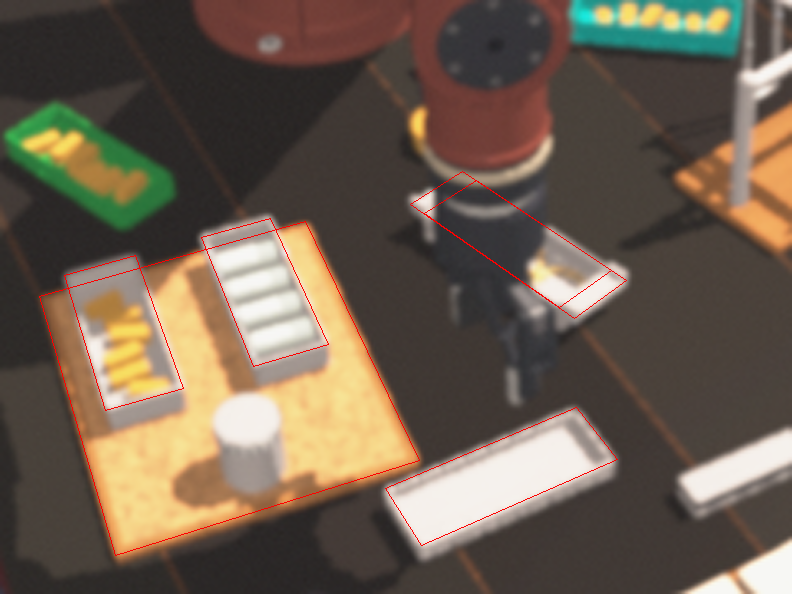

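Emit:
arm_command([
  [[0, 1, 12], [0, 0, -0.006], 0.9],
  [[0, 0, 24], [0, 0, 0], 0.9],
  [[0, 0, 28], [0, 0, 0], 0.9],
  [[0, 0, 26], [0, 0, 0], 0.9],
  [[0, 0, 20], [0, 0, 0], 0.9],
  [[0, 0, 12], [0, 0, 0], 0.9],
  [[0, 0, 5], [0, 0, 0], 0.9],
  [[0, 0, 2.5], [0, 0, 0], 0.9],
  [[0, 0, 0], [0, 0, 0], 0.9],
  [[0, 0, 0], [0, 0, 0], 0.75],
  [[0, 0, 0], [0, 0, 0], 0.6],
  [[0, 0, 0], [0, 0, 0], 0.6],
  [[0, 0, 0], [0, 0, 0], 0.6],
  [[0, 0, 0], [0, 0, 0], 0.6],
], force=40)

```text
time: 47.48
tcp_pos: [0.6905, -0.1404, -0.0016]
eef_rot: [0.001, -0.002, 1.0, -0.0]
wrist_force: [-0.4, 0.7, 6.9]
finger_gap: 0.706
```

Emit:
arm_command([
  [[0, 0, -2], [0, 0, 0], 0.6],
  [[0, 0, -6], [0, 0, 0], 0.6],
  [[0, 0, -16], [0, 0, 0], 0.6],
  [[0, 0, -26], [0, 0, 0], 0.6],
  [[0, 0, -26], [0, 0, 0], 0.6],
  [[0, 0, -20], [0, 0, 0], 0.6],
  [[0, 0, -4], [0, 0, 0.06], 0.6],
  [[0, 0, 0], [0, 0, 0.12], 0.6],
  [[0, 0, 0], [0, 0, 0.12], 0.6],
  [[0, 0, 0], [0, 0, 0.12], 0.6],
  [[0, 0, 0], [0, 0, 0.12], 0.6],
  [[0, 0, 0], [0, 0, 0.12], 0.6],
  [[0, 0, 0], [0, 0, 0.12], 0.6],
  [[0, 0, 0], [0, 0, 0.12], 0.6],
  [[0, 0, 0], [0, 0, 0.12], 0.6],
  [[0, 0, 0], [0, 0, 0.12], 0.6],
  [[0, 0, 0], [0, 0, 0.12], 0.6],
  [[0, 0, 0], [0, 0, 0.035], 0.6],
  [[0, 0, 0], [0, 0, 0], 0.6],
  [[0, 0, 0], [0, 0, 0], 0.6],
])

```text
time: 49.15
tcp_pos: [0.6893, -0.1401, 0.0968]
eef_rot: [-0.0, 0.601, 0.799, -0.0]
wrist_force: [-0.0, -0.8, -1.9]
finger_gap: 0.71
```

```bash
python3 - <<'E'
from h import *
go(.4747,-.0115,.10,105.8)
s=snap('scene','s17.png'); t=snap('top','t17.png')
for b in finder.masks_of('base_tin','top')[:2]:
    r,c,P=rect('top',b['mask'],.03); print('top base',round(b['conf'],2),c,*rstr(r))
m=cv2.cvtColor(t,cv2.COLOR_RGB2HSV); w=np.zeros(m.shape[:2],bool); w[195:290,300:365]=1
w&=(t.min(2)>120); r,c,P=rect('top',w,.03); print('bright',c,*rstr(r))
g=cv2.resize(t[195:290,295:375],None,fx=6,fy=6,interpolation=2)
def rc(cx,cy,ang,hx,hy,z):
    a=np.radians(ang); return [[cx+np.cos(a)*x-np.sin(a)*y,cy+np.sin(a)*x+np.cos(a)*y,z] for x,y in [(-hx,-hy),(hx,-hy),(hx,hy),(-hx,hy)]]
for R in [rc(.4745,-.0115,15.8,.101,.031,.037),rc(.4745,-.0115,15.8,.08,.028,.03)]:
    cv2.polylines(g,[((proj('top',R)-[295,195]+.5)*6).astype(int)],True,(255,0,0),1)
cv2.imwrite('pics/z17.png',g[:,:,::-1])
E
```

```text
t 49.1 tcp [ 0.6893 -0.1401  0.0968] yaw 106.09 tilt 0.0 gap 0.71 F [-0.  -0.8 -1.9]
tool shift [ 183.  -170.5   -3.2] turnz 0.005
tool M [[-0.277, 0.961, -0.0], [0.961, 0.277, -0.0], [-0.0, -0.0, -1.0]]
top base 0.95 362 [528.5   5.6] [58.8 86.6] 14.7
bright 380 [529.9   3.5] [65.9 88.5] 16.3
```

View pics/z17.png

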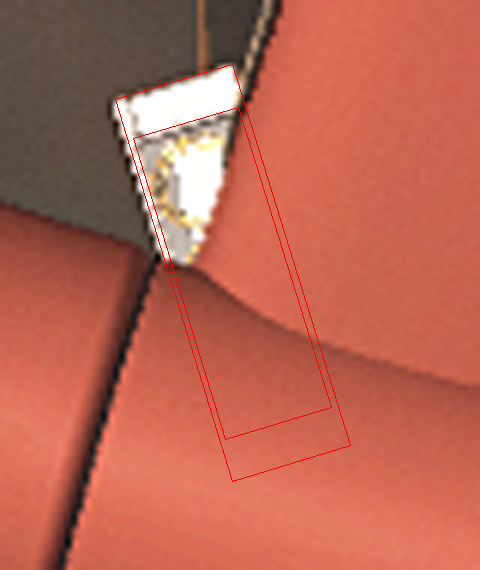

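Emit:
arm_command([
  [[11.5, -10.6, 0], [0, 0, 0.005], 0.6],
  [[22.8, -21.3, 0], [0, 0, 0], 0.6],
  [[22.8, -21.3, 0], [0, 0, 0], 0.6],
  [[22.8, -21.3, 0], [0, 0, 0], 0.6],
  [[22.8, -21.3, 0], [0, 0, 0], 0.6],
  [[22.8, -21.3, 0], [0, 0, 0], 0.6],
  [[22.8, -21.3, 0], [0, 0, 0], 0.6],
  [[22.8, -21.3, 0], [0, 0, 0], 0.6],
  [[11.9, -10.8, 0], [0, 0, 0], 0.6],
  [[0, 0, 10], [0, 0, 0], 0.6],
  [[0, 0, 18], [0, 0, 0], 0.6],
  [[0, 0, 10], [0, 0, 0], 0.6],
  [[0, 0, 0], [0, 0, 0], 0.6],
  [[0, 0, 0], [0, 0, 0], 0.6],
])

```text
time: 50.47
tcp_pos: [0.4754, -0.0101, 0.0587]
eef_rot: [-0.0, 0.604, 0.797, -0.0]
wrist_force: [0.6, 0.3, -1.7]
finger_gap: 0.713
```

```bash
python3 - <<'E'
from h import *
go(.4747,-.0115,.0225,105.8)
E
```

```text
t 50.5 tcp [ 0.4754 -0.0101  0.0587] yaw 105.74 tilt 0.04 gap 0.713 F [ 0.6  0.3 -1.7]
tool shift [-1.2 -1.  36.2] turnz -0.001
tool M [[-0.271, 0.962, -0.001], [0.962, 0.271, 0.0], [0.0, -0.001, -1.0]]
```

Emit:
arm_command([
  [[-1.2, -1, 6], [0, 0, 0], 0.6],
  [[0, 0, 10], [0, 0, 0], 0.6],
  [[0, 0, 7], [0, 0, 0], 0.6],
  [[0, 0, 3], [0, 0, 0], 0.6],
  [[0, 0, 0], [0, 0, 0], 0.6],
  [[0, 0, 0], [0, 0, 0], 0.6],
])

```text
time: 50.97
tcp_pos: [0.475, -0.0116, 0.0327]
eef_rot: [-0.0, 0.604, 0.797, -0.0]
wrist_force: [0.0, -1.0, -1.6]
finger_gap: 0.707
```

Emit:
arm_command([
  [[0, 0, 1.5], [0, 0, 0], 0.6],
  [[0, 0, 1.5], [0, 0, 0], 0.6],
  [[0, 0, 1.5], [0, 0, 0], 0.6],
  [[0, 0, 0], [0, 0, 0], 0.6],
])

```text
time: 51.3
tcp_pos: [0.4752, -0.0117, 0.0281]
eef_rot: [0.0, 0.604, 0.797, 0.0]
wrist_force: [-1.1, 0.1, 0.4]
finger_gap: 0.71
```

```bash
python3 - <<'E'
from h import *
go(.4747,-.0115,.0235,105.8)
E
```

```text
t 51.3 tcp [ 0.4752 -0.0117  0.0281] yaw 105.71 tilt 0.03 gap 0.71 F [-1.1  0.1  0.4]
tool shift [ 0.3 -0.5  4.6] turnz -0.002
tool M [[-0.271, 0.963, 0.0], [0.963, 0.271, -0.0], [-0.0, 0.0, -1.0]]
```

Emit:
arm_command([
  [[0.3, -0.5, 1.5], [0, 0, 0], 0.6],
  [[0, 0, 1], [0, 0, 0], 0.6],
  [[0, 0, 0], [0, 0, 0], 0.6],
])

```text
time: 51.55
tcp_pos: [0.475, -0.0116, 0.0262]
eef_rot: [0.001, 0.604, 0.797, 0.0]
wrist_force: [1.2, -1.3, -1.7]
finger_gap: 0.713
```

Emit:
arm_command([
  [[0, 0, 1.2], [0, 0, 0], 0.6],
  [[0, 0, 0], [0, 0, 0], 0.6],
])

```text
time: 51.72
tcp_pos: [0.4743, -0.0114, 0.0241]
eef_rot: [-0.0, 0.604, 0.797, -0.0]
wrist_force: [0.7, -0.6, -2.1]
finger_gap: 0.707
```

Below the rim and still free, so the plug is inside.

Emit:
arm_command([
  [[0, 0, 1], [0, 0, 0], 0.6],
  [[0, 0, 0], [0, 0, 0], 0.6],
])

```text
time: 51.88
tcp_pos: [0.4743, -0.0115, 0.0234]
eef_rot: [-0.0, 0.604, 0.797, -0.0]
wrist_force: [-0.8, -1.4, 2.0]
finger_gap: 0.709
```

Emit:
arm_command([
  [[0, 0, 1], [0, 0, 0], 0.6],
  [[0, 0, 0], [0, 0, 0], 0.6],
])

```text
time: 52.05
tcp_pos: [0.4744, -0.0115, 0.0233]
eef_rot: [0.0, 0.604, 0.797, -0.0]
wrist_force: [-5.9, -0.8, 19.2]
finger_gap: 0.709
```

Emit:
arm_command([
  [[0, 0, -1.2], [0, 0, 0], 0.75],
  [[0, 0, 0], [0, 0, 0], 0.9],
  [[0, 0, 0], [0, 0, 0], 0.9],
  [[0, 0, 0], [0, 0, 0], 0.9],
  [[0, 0, -8], [0, 0, 0], 0.9],
  [[0, 0, -22], [0, 0, 0], 0.9],
  [[0, 0, -30], [0, 0, 0], 0.9],
  [[0, 0, -35], [0, 0, 0], 0.9],
  [[0, 0, -35], [0, 0, 0], 0.9],
  [[0, 0, -35], [0, 0, 0], 0.9],
  [[0, 0, -35], [0, 0, 0], 0.9],
  [[0, -25, -20], [0, 0, 0], 0.9],
  [[0, -25, 0], [0, 0, 0], 0.9],
  [[0, -25, 0], [0, 0, 0], 0.9],
  [[0, -25, 0], [0, 0, 0], 0.9],
  [[0, 0, 0], [0, 0, 0], 0.9],
  [[0, 0, 0], [0, 0, 0], 0.9],
])

```text
time: 53.47
tcp_pos: [0.3775, -0.0387, 0.2443]
eef_rot: [0.001, 0.604, 0.797, 0.0]
wrist_force: [0.5, 0.6, 0.4]
finger_gap: 0.897
```

```bash
python3 - <<'E'
from h import *
go(.4747,-.0115,.0235,105.8)
s=snap('scene','s18.png')
def rc(cx,cy,ang,hx,hy,z):
    a=np.radians(ang); return [[cx+np.cos(a)*x-np.sin(a)*y,cy+np.sin(a)*x+np.cos(a)*y,z] for x,y in [(-hx,-hy),(hx,-hy),(hx,hy),(-hx,hy)]]
R=[rc(.4745,-.0115,15.8,.083,.031,.046),rc(.475,-.2875,-6.4,.15,.12,.01),rc(.485,.310,12,.091,.009,.152)]
g=cv2.resize(s[160:380,160:470],None,fx=2.55,fy=2.55,interpolation=2)
for r in R: cv2.polylines(g,[((proj('scene',r)-[160,160]+.5)*2.55).astype(int)],True,(255,0,0),1)
cv2.imwrite('pics/z18.png',g[:,:,::-1]); print(g.shape)
for l in ['lid','harmonica','jar','tuner']: print(l,[(np.round(b['at'],3).tolist(),round(b['conf'],2)) for b in finder.boxes_of(l,'scene')][:2])
E
```

```text
t 53.5 tcp [ 0.3775 -0.0387  0.2443] yaw 105.64 tilt 0.06 gap 0.897 F [0.5 0.6 0.4]
tool shift [1.000e-01 1.007e+02 2.209e+02] turnz -0.003
tool M [[-0.27, 0.963, 0.001], [0.963, 0.27, -0.0], [-0.001, 0.001, -1.0]]
(561, 790, 3)
lid [([0.775, 0.024, 0.024], 0.6), ([0.478, -0.006, 0.036], 0.56)]
harmonica [([0.775, 0.024, 0.02], 0.78), ([0.44, -0.23, 0.035], 0.34)]
jar [([0.427, -0.552, 0.058], 0.94)]
tuner [([0.506, 0.574, 0.035], 0.92)]
```

View pics/z18.png

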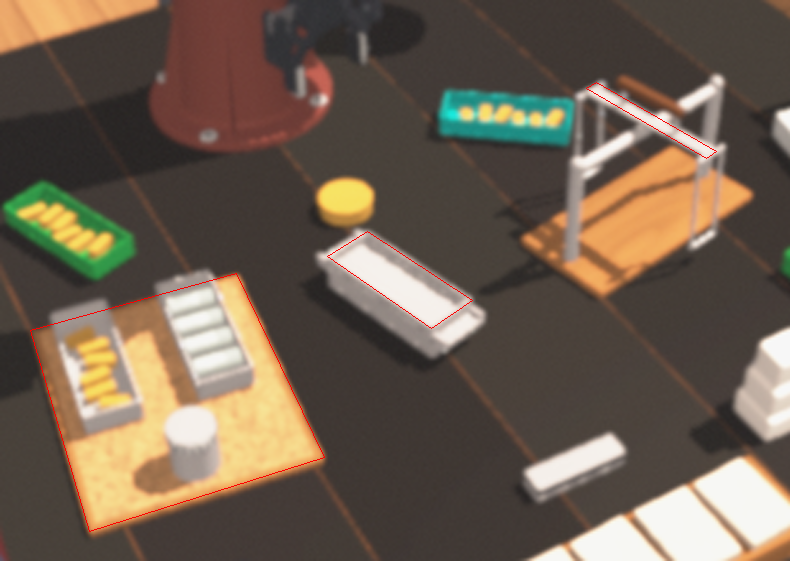

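```bash
python3 -c "
from h import *
print(manip.finish_job())"
```

```text
the job is handed in; nothing more can be done
None
```

The job is done and handed in at about 53 s on the robot's clock, well under the 210 s limit; `finish_job` gives no verdict.

- **Order of work:** I hung the frame over the rail with its legs straddling it. Then I set the one pot present upright on the board, laid the lid flat on the ledge, and set tin2 and then tin1 on the board. The lid went back on the bottom tin last.
- **Last checks:** In the final picture the lid rim sits where a fully seated lid should (z = 46 mm), and contact while lowering came at the matching height. The frame hangs level on the rail. The pot and both tins stand flat on the board, apart from each other, about 15 mm or more inside its edges. The harmonica, jar and tuner read within 6 mm of their starting positions, which is close to the finder's accuracy.
- **What failed:** My first grasp of the frame handle closed on air. The fingertips sat roughly 30 mm higher than the stated tool geometry gave, so I corrected for that in every later grasp.
- **What disagreed:** At the end the finder ranked the harmonica above the real lid for the label "lid", so I relied on the picture there. I noticed no knock to the board or the stand in any picture.

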